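Transfer a row of specimen vials to the bench rack in reverse order

ROBOT

A 7-joint arm with a two-finger parallel gripper is mounted at the origin on a cart in front of the work surface, level with it; the furniture and walls round the work are solid. World frame = base frame: x ahead of the robot, y to its left, z up, the work surface at z = 0. Lengths are in m, angles in rad, forces in N, time in s.
With the tool pointing down it reaches from about 0.4 to 0.85 m from the base axis. Payload 10.4 kg.
Tool frame: the origin (TCP) lies between the finger pads; the fingertips stand 8 mm ahead of it and the grasp point (between the pads) lies 11 mm behind it; z points along the fingers, y is the direction in which the jaws open and shut (so a half turn about z gives the same grasp; the last joint's range is limited). The gripper opens to 87 mm and grips with 3 to 60 N. Pads are 19 mm wide; open, the fingers measure 117 mm over their backs; the gripper's body (75 mm by 190 mm) begins 51 mm behind the grasp point.
Start: joints at [1.274, 0.332, -0.065, 1.46, 0.022, 1.35, -0.088], TCP at [0.169, -0.602, 0.231] pointing down, gripper open.
Joint ranges: [-2.6, 2.6], [-0.5, 2.12], [-1.47, 1.34], [0.16, 2.42], [-1.27, 4.41], [0.06, 2.06], [-2.6, 2.6]. Speed limits (rad/s): [2.22, 2.22, 2.79, 2.79, 3.14, 3.14, 3.14].

INTERFACE

Orientations are given as [roll, pitch, yaw] about the fixed x, y, z axes, in that order (R = Rz(yaw) Ry(pitch) Rx(roll)).
In Python, from cell import env gives the robot as it stands.
- The arm moves only by the tool carry_out, never from a script. Its argument "moves" is a list of rows, each a list of 7 numbers: the turn, a rotation vector about the tool's x, y, z in units of 6 degrees (1.0 is 6 degrees), then the shift along the tool's x, y, z in cm, then the finger opening in cm, from 0 to 8.7. In form: [[ax, ay, az, dx, dy, dz, hand], ...]. A call has 1 to 20 rows; each row shifts and turns the commanded pose from where the row before left it, along the tool's axes as they then stand; what a row does not reach is not made up. A row lasts 1/12 s, in which the tool goes at most 41.7 mm and 7.16 degrees, less where a joint would pass 70% of its speed; a pose out of reach is approached as far as the arm can. A call with a gripper value outside its range is refused whole. The fingers move at their own pace and stop on an object; "newtons" is the grip in N (left out, the last holds). Time passes only in rows, so rows that do not move let the fingers close. It gives the time, the measured TCP pose, the force and the opening at its end, in the units of the state.
- env.sense(): the state, without advancing time (a new reading comes with each control period).
- env.camera(name): name is "scene" or "top"; returns a dict with "pixels" (420x560x3 uint8, red, green, blue), "depth" (420x560 float32, m along the optical axis (not along the pixel's ray), 0 where there is no reading), "vfov" (degrees; the focal length in pixels is half the picture's height over the tangent of half this angle, whatever the lens; pixels are square), "cx", "cy" (the principal point, pixels), "distortion" ([k1, k2, p1, p2, k3] as OpenCV has them; the pictures are not rectified), "extrinsics" (4x4, takes a point from camera to world coordinates). Camera axes: x right, y down, z forward; pixel columns grow to the right and rows downward; lengths in m; the calibration is good to about 2 mm. A picture is of the moment at which its call begins.
- env.close_job(): hands the job in, once; it reports no verdict.
Trained networks look in a picture, given as the dict that the camera call returned (one of the last four; its "shot" number tells which), for a name from the list of things; names that differ only in an ending like _2 or _b are one class to them, and where a whole thing is asked for, a point or a joint stands for the part that bears it (a point fixed in the world has none). Each returns a list of dicts, best first, with "p" (0 to 1); they miss things now and then, are a little off and sometimes report something else, mostly with a low value. They report only what shows in the picture. A call takes as long as a camera call. They do not tell look-alikes from the thing itself.
- env.find_in(picture, thing): "location" ([x, y, z] in m, in world coordinates, good to about 4 mm: the middle of the surface that is visible of it).
The state is a dict: "time": time; "joint_pos": joint angles; "qvel": joint speeds; "tau": joint torques, N m; "ee_pos": TCP position; "tcp_rot": TCP orientation; "force": force on the tool from outside, world axes, zero at the start; "torque": the same for the moment, N m; "gripper_width": opening from 0.0 (shut) to 1.0 (fully open).
Only numpy, scipy, OpenCV 4.12 (cv2) and the standard library are available. Lean on these libraries where they do the work, as an engineer would, in place of code of your own. Each camera call takes 0.05 s, during which the arm holds its last target. There are 200 camera calls.

TASK

Move the four capped vials from the coloured sockets on the metal rail into the holes of the wooden bench rack, in reverse order: the vial nearest the rail's green end goes into the hole farthest from the rack's green end, and so on along the row, one vial to each hole. Do not tip the vials over; leave each standing upright on the bottom of its hole, released.

Things in the scene. Friction and masses are not known exactly. Their poses are not given: they have to be found in the camera images.
- red_vial: loose white vial with a red cap, standing upright: body 18 mm in diameter, cap 19 mm in diameter from 41 to 52 mm height, 52 mm tall in all, about 20 g. Origin: centre of its underside; z up along the vial, yaw arbitrary.
- black_vial: loose white vial with a black cap, standing upright: body 18 mm in diameter, cap 19 mm in diameter from 41 to 52 mm height, 52 mm tall in all, about 20 g. Origin: centre of its underside; z up along the vial, yaw arbitrary.
- white_vial: loose white vial with a white cap, standing upright: body 18 mm in diameter, cap 19 mm in diameter from 41 to 52 mm height, 52 mm tall in all, about 20 g. Origin: centre of its underside; z up along the vial, yaw arbitrary.
- blue_vial: loose white vial with a blue cap, standing upright: body 18 mm in diameter, cap 19 mm in diameter from 41 to 52 mm height, 52 mm tall in all, about 20 g. Origin: centre of its underside; z up along the vial, yaw arbitrary.
- red_socket: fixed red plastic socket block, 44x44x16 mm, standing on the carrier rail, with a round hole 25 mm wide and 12 mm deep; at the start it holds the vial with the red cap. The four blocks stand in any order along the rail. Origin: centre of its underside, 8 mm above the bench; the hole's floor is 4 mm above the origin, its top face 16 mm. Axes parallel to the rail's.
- black_socket: fixed black plastic socket block, 44x44x16 mm, standing on the carrier rail, with a round hole 25 mm wide and 12 mm deep; at the start it holds the vial with the black cap. The four blocks stand in any order along the rail. Origin: centre of its underside, 8 mm above the bench; the hole's floor is 4 mm above the origin, its top face 16 mm. Axes parallel to the rail's.
- white_socket: fixed white plastic socket block, 44x44x16 mm, standing on the carrier rail, with a round hole 25 mm wide and 12 mm deep; at the start it holds the vial with the white cap. The four blocks stand in any order along the rail. Origin: centre of its underside, 8 mm above the bench; the hole's floor is 4 mm above the origin, its top face 16 mm. Axes parallel to the rail's.
- blue_socket: fixed blue plastic socket block, 44x44x16 mm, standing on the carrier rail, with a round hole 25 mm wide and 12 mm deep; at the start it holds the vial with the blue cap. The four blocks stand in any order along the rail. Origin: centre of its underside, 8 mm above the bench; the hole's floor is 4 mm above the origin, its top face 16 mm. Axes parallel to the rail's.
- carrier_rail: fixed aluminium rail 50x212x8 mm; the socket blocks stand on it in a row at y = +69, +23, -23, -69 mm of its frame. A green end stop, 22 mm high, at its +y end marks its green end (the other stop is metal). Origin: centre of its underside on the bench; y along the row to the green end, x across, z up.
- bench_rack: fixed wooden rack 56x210x18 mm, empty at the start, with 4 round holes 34 mm wide, 12 mm deep at x = 0, y = +69, +23, -23, -69 mm of its frame; their floors 6 mm above its origin. Green end plate, 24 mm high, at its +y end (dark wood at the other). Origin: centre of its underside on the bench; y along the row to the green end, z up. Lies left or right of the rail.
There are look-alikes about, which are no part of the job. What is shaped like the red_vial but purple is not meant.

How it is judged:
By the outcome, as a careful person would: the job done as asked, in the order asked, and still so for the second after the job is handed in, with the robot touching nothing.
It also fails if it takes over 99 s, if anything falls off the work surface, if the arm or the gripper's body presses on something with over 40 N, if the wrist force passes 120 N, or if a joint passes its speed limit or range.

## Working session

There is one attempt and no reset: what is moved stays moved. The work goes in short steps, Python scripts to look and compute and a tool call to move; the robot and the scene stay as the last step left them, time stands still between calls to the robot, and variables do not carry over. Pictures are saved under pics/ and viewed, on a budget of 14 in all, crops included, one or two more only if the job needs it, and the job is handed in when it is done.

Besides the shell and the picture viewer there is one more tool, called after "Call:" in YAML: its name, and indented under it one key for each argument. carry_out: Moves the arm, as the interface text tells. Its arguments: {"type":"object","properties":{"moves":{"type":"array","items":{"type":"array","items":{"type":"number"}}},"newtons":{"type":"number"}},"required":["moves"]}

```bash
mkdir -p pics; cat > h.py <<'E'
import numpy as np, cv2
from cell import env
def K(c):
    h=c["pixels"].shape[0]; f=h/2/np.tan(np.radians(c["vfov"])/2)
    return np.array([[f,0,c["cx"]],[0,f,c["cy"]],[0,0,1.]])
def save(c,n,box=None,s=1):
    im=c["pixels"][:,:,::-1]
    if box: im=im[box[1]:box[3],box[0]:box[2]]
    cv2.imwrite("pics/"+n,cv2.resize(im,None,fx=s,fy=s,interpolation=cv2.INTER_CUBIC))
def proj(c,P):
    E=np.linalg.inv(c["extrinsics"]); 
    return cv2.projectPoints(np.array(P,float).reshape(-1,3),cv2.Rodrigues(E[:3,:3])[0],E[:3,3],K(c),np.array(c["distortion"],float))[0].reshape(-1,2)
def ray(c,uv):
    n=cv2.undistortPoints(np.array(uv,float).reshape(-1,1,2),K(c),np.array(c["distortion"],float)).reshape(-1,2)
    return np.c_[n,np.ones(len(n))]
def cloud(c):
    h,w=c["depth"].shape; v,u=np.mgrid[:h,:w]
    d=ray(c,np.c_[u.ravel(),v.ravel()])*c["depth"].reshape(-1,1)
    E=c["extrinsics"]; return (d@E[:3,:3].T+E[:3,3]).reshape(h,w,3)
def atz(c,uv,z):
    E=c["extrinsics"]; d=ray(c,uv)@E[:3,:3].T; o=E[:3,3]
    return o+d*((z-o[2])/d[:,2])[:,None]
E
python3 - <<'E'
from h import *
np.set_printoptions(precision=4,suppress=True)
s=env.sense(); print({k:np.round(v,3) for k,v in s.items()})
for n in("scene","top"):
    c=env.camera(n); save(c,n+"0.png"); print(n,c["vfov"],c["cx"],c["cy"],c["distortion"],c["extrinsics"])
    for t in["red_vial","black_vial","white_vial","blue_vial","red_socket","black_socket","white_socket","blue_socket","carrier_rail","bench_rack"]:
        for r in env.find_in(c,t)[:3]: print(n,t,round(r["p"],2),np.round(r["location"],3),proj(c,r["location"]).round()[0])
E
```

```text
{'time': np.float64(0.0), 'joint_pos': array([ 1.274,  0.333, -0.065,  1.461,  0.022,  1.35 , -0.088]), 'qvel': array([ 0.002, -0.001,  0.001,  0.   , -0.002, -0.001,  0.   ]), 'tau': array([ -0.   , -62.327,   0.024, -38.99 ,  -0.061,   0.04 ,   0.   ]), 'ee_pos': array([ 0.169, -0.601,  0.23 ]), 'tcp_rot': array([-3.14 ,  0.   ,  0.274]), 'force': array([0.522, 0.233, 0.977]), 'torque': array([0.056, 0.052, 0.01 ]), 'gripper_width': np.float64(1.003)}
scene 44.62802601883498 286.1971199349733 210.33899413543827 [0.0224 0.     0.     0.     0.    ] [[ 0.6582 -0.4159  0.6276  0.0227]
 [-0.7529 -0.3698  0.5445 -0.5319]
 [ 0.0056 -0.8308 -0.5565  0.5152]
 [ 0.      0.      0.      1.    ]]
scene red_vial 0.79 [ 0.663 -0.278  0.029] [430. 238.]
scene red_vial 0.5 [ 0.612 -0.066  0.041] [306. 197.]
scene black_vial 0.61 [ 0.571 -0.06   0.051] [288. 200.]
scene white_vial 0.62 [ 0.525 -0.06   0.048] [269. 213.]
scene blue_vial 0.38 [ 0.567 -0.079  0.027] [295. 217.]
scene red_socket 0.79 [ 0.608 -0.074  0.024] [308. 208.]
scene black_socket 0.78 [ 0.569 -0.08   0.027] [296. 217.]
scene wh
[... 531 characters left out ...]
0.2 [ 0.618 -0.067  0.024] [277. 196.]
top black_vial 0.44 [ 0.57  -0.057  0.059] [273. 214.]
top black_vial 0.37 [ 0.619 -0.062  0.069] [275. 191.]
top black_vial 0.22 [0.55  0.135 0.016] [187. 227.]
top white_vial 0.65 [ 0.524 -0.053  0.065] [271. 235.]
top blue_vial 0.42 [ 0.486 -0.054  0.063] [272. 254.]
top red_socket 0.84 [ 0.62  -0.064  0.026] [276. 195.]
top black_socket 0.82 [ 0.568 -0.06   0.025] [274. 218.]
top black_socket 0.54 [ 0.53  -0.05   0.023] [270. 235.]
top white_socket 0.79 [ 0.526 -0.048  0.023] [269. 236.]
top blue_socket 0.87 [ 0.479 -0.044  0.024] [267. 258.]
top carrier_rail 0.62 [ 0.517 -0.059  0.011] [274. 241.]
top bench_rack 0.98 [0.55  0.131 0.019] [188. 227.]
```

View pics/scene0.png

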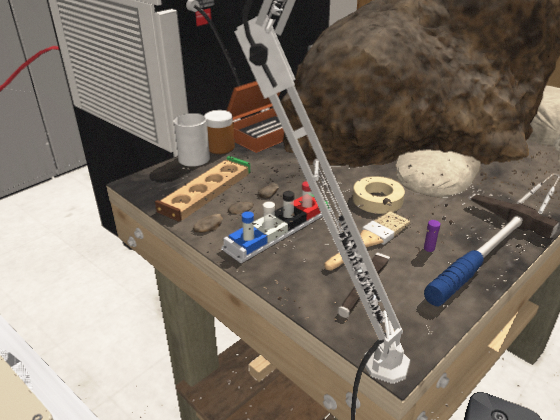

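View pics/top0.png

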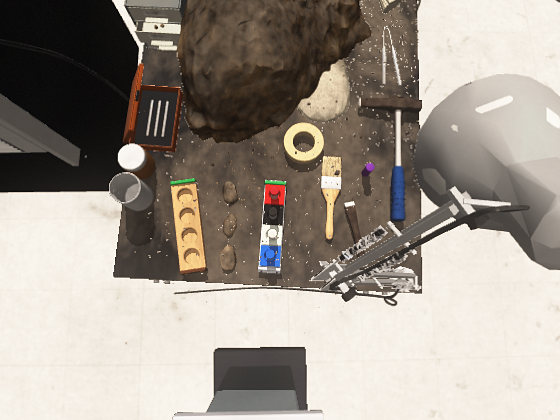

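The scene view shows the rail with blue (248,230), white (269,215), black (289,205) and red (307,197) vials, its green end at the far side, next to red. The rack (205,186) has its green end plate at (238,160), also at the far side. The top view agrees: the rail runs from (270,270) to (275,182) and the rack from (192,268) to (183,182). A lamp stands right of the rail.

Look-alikes:
- purple vial at scene (431,236) / top (368,168): not meant
- jar and cup at scene (217,130) and (190,140): not vials
- red vial at scene (307,190), on the rail in the red socket: chosen

Next I'll measure, and check for obstacles.

```bash
cat > m.py <<'E'
from h import *
np.set_printoptions(precision=4,suppress=True)
t=env.camera("top"); s=env.camera("scene"); Pt,Ps=cloud(t),cloud(s)
V=dict(red=(.615,-.063),black=(.57,-.06),white=(.524,-.055),blue=(.48,-.053))
for n,(x,y) in V.items():
    for nm,P in(("top",Pt),("scene",Ps)):
        q=P.reshape(-1,3); q=q[(np.hypot(q[:,0]-x,q[:,1]-y)<.02)&(q[:,2]>.05)&(q[:,2]<.08)]
        z=np.percentile(q[:,2],90); k=q[q[:,2]>z-.004]
        (c,r)=cv2.minEnclosingCircle(k[:,:2].astype(np.float32)); print(n,nm,len(k),"ztop %.4f"%z,"mean",k.mean(0),"circ",np.round(c,4),"r %.4f"%r)
for nm,c,P in(("top",t,Pt),("scene",s,Ps)):
    z=P[...,2]; m=(abs(P[...,0]-.55)<.13)&(abs(P[...,1]-.13)<.05)&(z>.013)&(z<.022)&(c["depth"]>0)
    m=m.astype(np.uint8); cs,h=cv2.findContours(m,cv2.RETR_CCOMP,cv2.CHAIN_APPROX_NONE)
    print(nm,"rack z",np.median(z[m>0]),"rect",cv2.minAreaRect(P[m>0][:,:2].astype(np.float32)))
    for i,k in enumerate(cs):
        if h[0][i][3]>=0 and cv2.contourArea(k)>25:
            f=np.zeros_like(m); cv2.drawContours(f,cs,i,1,-1); f[m>0]=0
            u=np.argwhere(f)[:,::-1]; w=atz(c,u,.018); print(nm,"hole",w.mean(0)[:2],"px",len(u),"floor z",np.percentile(z[f>0],10), "d",np.ptp(w[:,:2],axis=0))
    g=c["pixels"].astype(int); gm=(g[...,1]>g[...,0]+40)&(g[...,1]>g[...,2]+25)
    n_,l,st,ce=cv2.connectedComponentsWithStats(gm.astype(np.uint8))
    for i in range(1,n_):
        if st[i,4]>8: print(nm,"green",ce[i].round(),np.median(P[l==i],axis=0))
A=np.r_[Pt[t["depth"]>0],Ps[s["depth"]>0]]
A=A[(A[:,0]>.3)&(A[:,0]<.8)&(abs(A[:,1])<.4)&(A[:,2]>.075)]
for lo in(.075,.15,.25,.35,.45,.6):
    hi=lo+.1; q=A[(A[:,2]>lo)&(A[:,2]<hi)]; b=np.unique((q[:,:2]/.04).round().astype(int),axis=0,return_counts=True)
    print("z>",lo,[(round(x*.04,2),round(y*.04,2)) for (x,y),k in zip(*b) if k>3])
E
python3 m.py
```

```text
red top 59 ztop 0.0654 mean [ 0.6216 -0.0598  0.0637] circ [ 0.622  -0.0598] r 0.0093
red scene 39 ztop 0.0625 mean [ 0.6162 -0.0605  0.0615] circ [ 0.6195 -0.0613] r 0.0102
black top 58 ztop 0.0652 mean [ 0.5756 -0.0564  0.0635] circ [ 0.576  -0.0562] r 0.0094
black scene 74 ztop 0.0626 mean [ 0.573  -0.0591  0.0616] circ [ 0.5731 -0.0582] r 0.0114
white top 63 ztop 0.0646 mean [ 0.5288 -0.0547  0.0632] circ [ 0.529  -0.0549] r 0.0096
white scene 78 ztop 0.0630 mean [ 0.5261 -0.0574  0.0617] circ [ 0.528  -0.0572] r 0.0106
blue top 63 ztop 0.0653 mean [ 0.4857 -0.0497  0.0639] circ [ 0.4857 -0.0496] r 0.0094
blue scene 81 ztop 0.0630 mean [ 0.4826 -0.0525  0.062 ] circ [ 0.4817 -0.0535] r 0.0087
top rack z 0.01766825645650849 rect ((0.5538842082023621, 0.1331111490726471), (0.2112443596124649, 0.05742834508419037), 7.974804878234863)
top hole [0.4858 0.1232] px 183 floor z 0.003826623285264885 d [0.0307 0.031 ]
top hole [0.5313 0.1294] px 176 floor z 0.004263986542576148 d [0.0313 0.0312]
top hole [0.5769 0.1356] px 173 floor z 0.0043654812850560274 d [0.0318 0.0315]
top hole [0.622
[... 3727 characters left out ...]
p.float64(0.48), np.float64(-0.16)), (np.float64(0.52), np.float64(-0.24)), (np.float64(0.56), np.float64(-0.28)), (np.float64(0.56), np.float64(-0.24)), (np.float64(0.56), np.float64(-0.2)), (np.float64(0.6), np.float64(-0.36)), (np.float64(0.6), np.float64(-0.32)), (np.float64(0.6), np.float64(-0.28)), (np.float64(0.6), np.float64(-0.24)), (np.float64(0.6), np.float64(-0.2)), (np.float64(0.64), np.float64(-0.32)), (np.float64(0.64), np.float64(-0.28)), (np.float64(0.64), np.float64(-0.24))]
z> 0.6 [(np.float64(0.44), np.float64(-0.28)), (np.float64(0.44), np.float64(-0.24)), (np.float64(0.48), np.float64(-0.28)), (np.float64(0.48), np.float64(-0.24)), (np.float64(0.52), np.float64(-0.28))]
```

```bash
python3 - <<'E'
from h import *
np.set_printoptions(precision=3,suppress=True)
t=env.camera("top"); s=env.camera("scene")
for nm,c in(("top",t),("scene",s)):
    P=cloud(c); q=P[c["depth"]>0]; q=q[(q[:,2]>.02)&(q[:,0]>.25)&(q[:,0]<.72)&(q[:,1]<-.09)&(q[:,1]>-.75)]
    for z in np.arange(.02,1,.06):
        k=q[(q[:,2]>z)&(q[:,2]<z+.06)&((q[:,2]>.15)|(q[:,0]<.5))]
        if len(k)>5:
            r=np.hypot(k[:,0],k[:,1]); i=r.argmin(); print(nm,"z%.2f"%z,len(k),"x",np.percentile(k[:,0],[1,99]),"y",np.percentile(k[:,1],[1,99]),"rmin",r[i],k[i])
    u=proj(c,[[.42,-.12,.3],[.484,-.052,.3]]); print(u)
q=cloud(t)[t["depth"]>0]; k=q[(abs(q[:,1]-.25)<.1)&(abs(q[:,0]-.62)<.15)&(q[:,2]>.05)]; print("cups",k.min(0),k.max(0))
save(s,"lamp.png",(220,0,460,400),1.5)
E
```

```text
top z0.02 191 x [0.403 0.491] y [-0.364 -0.096] rmin 0.4798656212422822 [ 0.462 -0.131  0.042]
top z0.08 197 x [0.411 0.449] y [-0.34  -0.278] rmin 0.5019524132897871 [ 0.42  -0.275  0.136]
top z0.14 240 x [0.412 0.448] y [-0.299 -0.238] rmin 0.4817080013106231 [ 0.421 -0.234  0.197]
top z0.20 204 x [0.416 0.442] y [-0.258 -0.197] rmin 0.4638050060437517 [ 0.422 -0.193  0.26 ]
top z0.26 42 x [0.42  0.442] y [-0.218 -0.163] rmin 0.45075605559516874 [ 0.42  -0.165  0.308]
top z0.32 811 x [0.402 0.454] y [-0.172 -0.108] rmin 0.42837776783983506 [ 0.401 -0.152  0.352]
top z0.38 971 x [0.421 0.528] y [-0.237 -0.127] rmin 0.4359726752706445 [ 0.417 -0.127  0.383]
top z0.44 3050 x [0.442 0.602] y [-0.286 -0.157] rmin 0.470114272574957 [ 0.443 -0.158  0.442]
top z0.50 10646 x [0.463 0.626] y [-0.329 -0.182] rmin 0.492456387133273 [ 0.46  -0.177  0.5  ]
top z0.56 9258 x [0.437 0.573] y [-0.308 -0.2  ] rmin 0.5099176871319375 [ 0.439 -0.259  0.586]
[[316.496 286.142]
 [269.625 243.076]]
scene z0.02 1346 x [0.402 0.487] y [-0.367 -0.127] rmin 0.47669230372508886 [ 0.458 -0.131  0.043]
scene z0.08 1567 x [0.41  0.442] y [-0.341 -0.277] rmin 0.49937009653975023 [ 0.419 -0.272  0.14 ]
scene z0.14 1551 x [0.411 0.444] y [-0.3   -0.235] rmin 0.478653132206059 [ 0.419 -0.232  0.199]
scene z0.20 1213 x [0.415 0.444] y [-0.258 -0.193] rmin 0.46099604203012573 [ 0.42  -0.191  0.259]
scene z0.26 1342 x [0.415 0.441] y [-0.216 -0.152] rmin 0.4402883521355375 [ 0.415 -0.148  0.319]
scene z0.32 2536 x [0.401 0.448] y [-0.18  -0.118] rmin 0.42744569086699646 [ 0.398 -0.155  0.351]
scene z0.38 655 x [0.416 0.451] y [-0.171 -0.128] rmin 0.4352877114975185 [ 0.416 -0.127  0.383]
[[243.164  90.518]
 [241.158  64.674]]
cups [0.591 0.214 0.05 ] [0.77  0.284 0.132]
```

View pics/lamp.png

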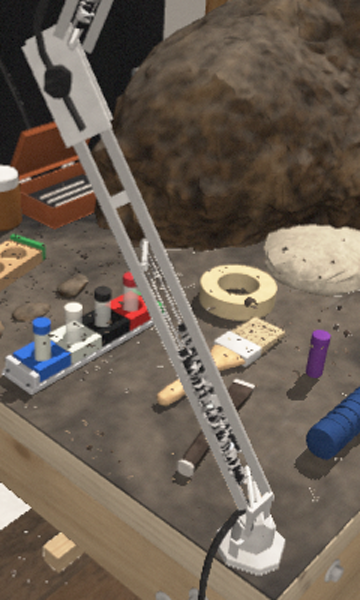

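The crop shows the row as blue (42,345), white (74,325), black (102,305), red (129,292), with the purple look-alike standing apart at (318,352). So red goes to the nearest hole and blue to the farthest. The lamp's elbow (x≈0.40–0.45, y≈-0.11 to -0.18, z 0.3–0.44) is the main obstacle, so I retract first, then swing inside it.

Call:
carry_out:
  moves:
    - [0,0,0,0,-4,0,8.7]
    - [0,0,0,0,-4,0,8.7]
    - [0,0,0,0,-4,0,8.7]
    - [0,0,0,0,-4,0,8.7]
    - [0,0,0,0,-4,0,8.7]
    - [1,0,0,0,0,0,8.7]
    - [-1,0,0,0,0,0,8.7]
    - [0,0,1,0,0,0,6]
    - [0,0,1,0,0,0,6]
    - [0,0,1,0,0,0,6]
    - [0,0,1,0,0,0,6]
    - [0,0,1,0,0,0,6]
    - [0,0,1,0,0,0,6]
    - [0,0,1,0,0,0,6]
    - [0,0,1,0,0,0,6]
    - [0,0,1,0,0,0,5]
    - [0,0,1,0,0,0,4]
    - [0,0,1,0,0,0,4]
    - [0,0,1,0,0,0,4]
    - [0,0,1,0,0,0,4]
  newtons: 15

```text
time: 2.97
ee_pos: [0.1149, -0.4092, 0.2307]
tcp_rot: [3.141, -0.001, -1.093]
force: [0.6, 0.6, -0.5]
gripper_width: 0.477
```

Call:
carry_out:
  moves:
    - [0,0,1,0,0,0,4]
    - [0,0,1,0,0,0,4]
    - [0,0,0,-2,0,0,4]
    - [0,0,0,-2,0,0,4]
    - [0,0,0,-2,0,0,4]
    - [0,0,0,0,0,0,4]
    - [0,0,0,0,0,0,4]

```text
time: 3.55
ee_pos: [0.0986, -0.3512, 0.231]
tcp_rot: [3.141, -0.002, -1.297]
force: [-0.0, -1.1, 0.6]
gripper_width: 0.464
```

```bash
python3 -c "
from h import *
s=env.sense(); print({k:np.round(s[k],3) for k in('time','joint_pos','ee_pos','tcp_rot','force')}, np.hypot(*s['ee_pos'][:2]), np.arctan2(s['ee_pos'][1],s['ee_pos'][0]))"
```

```text
{'time': np.float64(3.55), 'joint_pos': array([ 1.379, -0.248, -0.175,  2.061, -0.044,  1.324, -1.648]), 'ee_pos': array([ 0.099, -0.351,  0.231]), 'tcp_rot': array([ 3.141e+00, -2.000e-03, -1.297e+00]), 'force': array([-0.035, -1.057,  0.607])} 0.36482457726460454 -1.2971349580839453
```

Call:
carry_out:
  moves:
    - [0,0,0,-1.5,0,0,4]
    - [0,0,0,-1.5,0,0,4]
    - [0,0,-1,-0.2,-3.5,0,4]
    - [0,0,-1,-0.2,-3.5,0,4]
    - [0,0,-1,-0.2,-3.5,0,4]
    - [0,0,-1,-0.2,-3.5,0,4]
    - [0,0,0,0,0,0,4]

```text
time: 4.13
ee_pos: [0.2184, -0.2545, 0.2311]
tcp_rot: [-3.141, -0.001, -0.864]
force: [-0.4, -0.2, 0.7]
gripper_width: 0.457
```

```bash
cat > st.py <<'E'
from h import *
s=env.sense(); print({k:np.round(s[k],3).tolist() for k in('time','joint_pos','ee_pos','tcp_rot','force')}, "r",np.hypot(*s['ee_pos'][:2]), "az",np.arctan2(s['ee_pos'][1],s['ee_pos'][0]))
E
python3 st.py
```

```text
{'time': 4.133, 'joint_pos': [1.19, -0.326, -0.369, 2.106, -0.119, 1.341, -1.569], 'ee_pos': [0.218, -0.255, 0.231], 'tcp_rot': [-3.141, -0.001, -0.864], 'force': [-0.401, -0.211, 0.678]} r 0.3354109119315565 az -0.8615293934742537
```

Call:
carry_out:
  moves:
    - [0,0,-1,-0.2,-3.5,0,4]
    - [0,0,-1,-0.2,-3.5,0,4]
    - [0,0,-1,-0.2,-3.5,0,4]
    - [0,0,-1,-0.2,-3.5,0,4]
    - [0,0,-1,-0.2,-3.5,0,4]
    - [0,0,-1,-0.2,-3.5,0,4]
    - [0,0,-1,-0.2,-3.5,0,4]
    - [0,0,-1,-0.2,-3.5,0,4]
    - [0,0,0,0,0,0,4]
    - [0,0,0,0,0,0,4]

```text
time: 4.97
ee_pos: [0.334, -0.0112, 0.2309]
tcp_rot: [3.141, -0.001, -0.036]
force: [-0.8, -0.8, 0.8]
gripper_width: 0.462
```

```bash
python3 st.py; python3 -c "
from h import *
save(env.camera('scene'),'s1.png'); save(env.camera('top'),'t1.png')"
```

```text
{'time': 4.967, 'joint_pos': [0.822, -0.388, -0.71, 2.093, -0.255, 1.355, -1.402], 'ee_pos': [0.334, -0.011, 0.231], 'tcp_rot': [3.141, -0.001, -0.036], 'force': [-0.836, -0.754, 0.839]} r 0.33420504197293016 az -0.03345120175513678
```

View pics/t1.png

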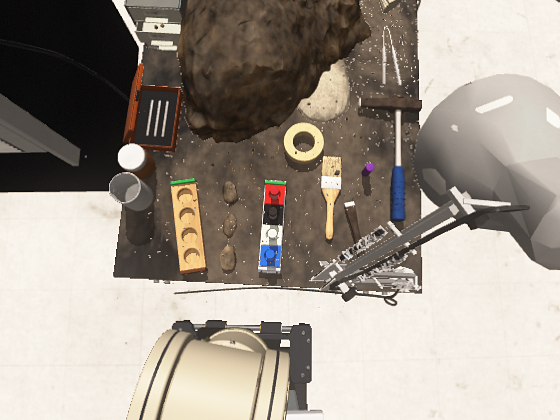

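The top view shows the gripper body at (240,330), past the lamp and with its long side along y. The rail and rack are untouched. Next I go above the red vial, staying clear of the lamp.

Call:
carry_out:
  moves:
    - [0,0,0,0,-3,0,4]
    - [0,0,0,0,-3,0,4]
    - [0,0,0,3.5,0,1.3,4]
    - [0,0,0,3.5,0,1.3,4]
    - [0,0,0,3.5,0,1.3,4]
    - [0,0,0,3.5,0,1.3,4]
    - [0,0,0,3.5,0,1.3,4]
    - [0,0,0,3.5,0,1.3,4]
    - [0,0,0,3.5,0,1.2,4]
    - [0,0,0,3.5,0,1,4]
    - [0,0,0,0.7,2,0,4]
    - [0,0,0,0,2,0,4]
    - [0,0,0,0,2,0,4]
    - [0,0,0,0,2,0,4]
    - [0,0,0,0,2,0,4]
    - [0,0,0,0,0,0,4]

```text
time: 6.4
ee_pos: [0.6009, -0.0719, 0.1351]
tcp_rot: [3.136, 0.005, -0.049]
force: [-0.4, -1.2, -0.6]
gripper_width: 0.461
```

```bash
python3 st.py; python3 - <<'E'
from h import *
t=env.camera('top'); s=env.camera('scene'); a=t['pixels'][100:320,120:400]; b=s['pixels'][120:300,180:440]
a=cv2.resize(a,(560,440)); b=cv2.resize(b,(560,388)); cv2.imwrite('pics/a2.png',cv2.resize(np.vstack([a,b]),(400,591))[:,:,::-1])
E
```

```text
{'time': 6.4, 'joint_pos': [0.738, 0.526, -0.92, 1.592, 0.439, 1.249, -1.881], 'ee_pos': [0.601, -0.072, 0.135], 'tcp_rot': [3.136, 0.005, -0.049], 'force': [-0.397, -1.158, -0.608]} r 0.6052122335662936 az -0.11906853738999838
```

View pics/a2.png

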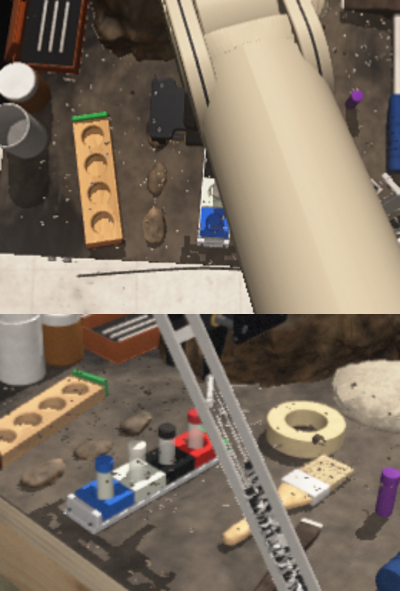

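The crops show all four vials still standing. The gripper is at about (175,100) in the upper crop, and the forearm comes in over the lamp side, from (250,60) to (350,300). I'll check the forearm-to-lamp clearance before going down.

```bash
python3 - <<'E'
from h import *
np.set_printoptions(precision=3,suppress=True)
t=env.camera('top'); s=env.camera('scene'); P=cloud(t); q=P[t['depth']>0]; q=q[(q[:,2]>.4)&(q[:,1]>-.5)]
for x in np.arange(.2,.66,.05):
    k=q[abs(q[:,0]-x)<.008]
    if len(k): i=k[:,2].argmax(); print("arm x%.2f"%x,"ytop",k[i],"y",np.percentile(k[:,1],[2,98]))
p=cloud(s)[s['depth']>0]; 
for x in np.arange(.4,.68,.04):
    k=p[(abs(p[:,0]-x)<.02)&(p[:,1]<-.0)&(p[:,1]>-.4)&(p[:,2]>.2)]
    if len(k): i=k[:,2].argmax(); print("scene x%.2f"%x,"zmax",k[i],"ymax",k[k[:,1].argmax()])
save(s,'s2.png')
E
```

```text
arm x0.35 ytop [ 0.343 -0.141  0.621] y [-0.176 -0.089]
arm x0.40 ytop [ 0.393 -0.13   0.603] y [-0.162 -0.075]
arm x0.45 ytop [ 0.458 -0.262  0.61 ] y [-0.264 -0.062]
arm x0.50 ytop [ 0.493 -0.269  0.608] y [-0.274 -0.049]
arm x0.55 ytop [ 0.542 -0.292  0.571] y [-0.303 -0.033]
arm x0.60 ytop [ 0.592 -0.304  0.555] y [-0.327 -0.018]
arm x0.65 ytop [ 0.642 -0.102  0.521] y [-0.102 -0.069]
scene x0.40 zmax [ 0.419 -0.134  0.4  ] ymax [ 0.415 -0.116  0.367]
scene x0.44 zmax [ 0.428 -0.17   0.404] ymax [ 0.428 -0.107  0.367]
scene x0.56 zmax [ 0.569 -0.092  0.372] ymax [ 0.573 -0.     0.213]
scene x0.60 zmax [ 0.581 -0.101  0.372] ymax [ 0.597 -0.019  0.298]
scene x0.64 zmax [ 0.621 -0.101  0.366] ymax [ 0.622 -0.067  0.231]
```

View pics/s2.png

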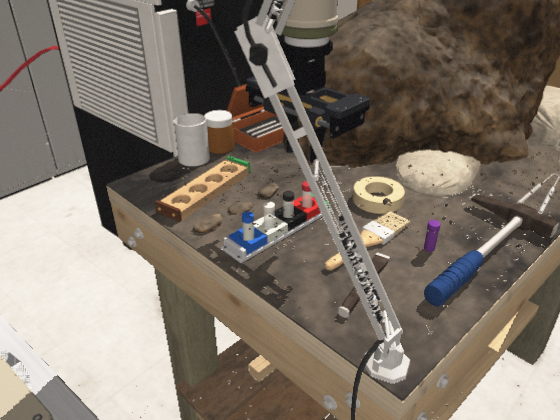

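The scene view shows the gripper (310,105) above red behind the lamp strut, touching nothing, with all vials upright. Going lower would leave the forearm only about 1–2 cm above the lamp's elbow. I'll fit a kinematic model so I can work out how to bring the elbow off the lamp.

```bash
cat > kin.py <<'E'
import numpy as np, itertools
from scipy.optimize import least_squares
from scipy.spatial.transform import Rotation as R
D=[([1.274,.333,-.065,1.461,.022,1.35,-.088],[.169,-.601,.2305],[-3.14,0,.274]),
([1.379,-.248,-.175,2.061,-.044,1.324,-1.648],[.0986,-.3512,.231],[3.141,-.002,-1.297]),
([1.19,-.326,-.369,2.106,-.119,1.341,-1.569],[.2184,-.2545,.2311],[-3.141,-.001,-.864]),
([.822,-.388,-.71,2.093,-.255,1.355,-1.402],[.334,-.0112,.2309],[3.141,-.001,-.036]),
([.738,.526,-.92,1.592,.439,1.249,-1.881],[.6009,-.0719,.1351],[3.136,.005,-.049])]
def fk(q,p,s,full=False):
    h,L1,L2,L3,a1,a2,a3,a4=p[:8]; T=np.eye(4); pts=[]
    def rot(ax,ang):
        M=np.eye(4); M[:3,:3]=R.from_euler(ax,ang).as_matrix(); return M
    def tr(x,z): M=np.eye(4); M[0,3]=x; M[2,3]=z; return M
    T=rot('z',s[0]*q[0])@tr(a1,h)@rot('y',q[1])@rot('z',s[1]*q[2])@tr(a2,L1); pts.append(T[:3,3])
    T=T@rot('y',q[3])@tr(a3,0)@rot('z',s[2]*q[4])@tr(0,L2); pts.append(T[:3,3])
    T=T@rot('y',q[5])@tr(a4,0)@rot('z',s[3]*q[6]+p[8])@tr(0,L3); pts.append(T[:3,3])
    return (T,pts) if full else T
def res(p,s):
    o=[]
    for q,x,r in D:
        T=fk(q,p,s); o+=list((T[:3,3]-x)*10); o+=list((R.from_matrix(T[:3,:3]).inv()*R.from_euler('xyz',r)).as_rotvec())
    return np.array(o+list(.02*np.array(p[4:8])))
def fit():
    best=None
    for s in itertools.product([-1],[1,-1],[1,-1],[1,-1]):
        for y0 in(0,1.57,-1.57,3.14):
            f=least_squares(res,[.33,.45,.46,.4,0,0,0,0,y0],args=(s,))
            if best is None or f.cost<best[0]: best=(f.cost,f.x,s)
    return best
if __name__=="__main__":
    c,p,s=fit(); print(c,p.round(4),s); np.save("kin.npy",np.r_[p,s])
    for q,x,r in D:
        T,pts=fk(q,p,s,True); print(np.round(T[:3,3]-x,4),"elbow",pts[0].round(3),"wrist",pts[1].round(3))
E
python3 kin.py
```

```text
0.15841998106542357 [-4.7093  0.4191  0.6315 -4.6962  0.0839  0.0077  0.0114  0.2285  1.5708] (-1, -1, -1, -1)
[ 0.039   0.016  -0.0002] elbow [ 0.067 -0.218 -4.316] wrist [ 0.285 -0.791 -4.466]
[ 0.0295  0.0099 -0.0009] elbow [-1.000e-03  1.200e-02 -4.301e+00] wrist [ 0.208 -0.561 -4.466]
[0.0106 0.0078 0.0008] elbow [-0.014  0.041 -4.31 ] wrist [ 0.382 -0.426 -4.464]
[-0.0049 -0.0145  0.0005] elbow [-0.043  0.054 -4.319] wrist [ 0.558 -0.074 -4.465]
[ 0.0022 -0.0036 -0.0002] elbow [ 0.225 -0.196 -4.349] wrist [ 0.798 -0.039 -4.563]
```

```bash
python3 - <<'E'
import numpy as np, itertools
from kin import D,R
from scipy.optimize import least_squares
best=[]
for s in itertools.product([1,-1],repeat=4):
  for y0 in(0,1.57,-1.57,3.14):
    def f(p):
        o=[]
        for q,x,r in D:
            M=R.from_euler('z',s[0]*q[0]+p[0])*R.from_euler('y',q[1])*R.from_euler('z',s[1]*q[2])*R.from_euler('y',q[3])*R.from_euler('z',s[2]*q[4])*R.from_euler('y',q[5])*R.from_euler('z',s[3]*q[6]+p[1])
            o+=list((M.inv()*R.from_euler('xyz',r)).as_rotvec())
        return np.array(o)
    g=least_squares(f,[0,y0]); best.append((g.cost,s,g.x,np.abs(g.fun).reshape(-1,3).max(1)))
best.sort(key=lambda b:b[0])
for b in best[:4]: print(b)
E
```

```text
(np.float64(1.8532722167034839e-06), (-1, -1, -1, -1), array([0.05411044, 1.62489412]), array([0.00110238, 0.00081665, 0.00058836, 0.00059427, 0.00030503]))
(np.float64(1.85327224679311e-06), (-1, -1, -1, -1), array([0.05409355, 1.62487723]), array([0.00110238, 0.00081665, 0.00058836, 0.00059427, 0.00030511]))
(np.float64(1.853272280308406e-06), (-1, -1, -1, -1), array([0.05408112, 1.62486479]), array([0.00110238, 0.00081665, 0.00058837, 0.00059427, 0.00030518]))
(np.float64(1.853272318191258e-06), (-1, -1, -1, -1), array([0.05407006, 1.62485373]), array([0.00110238, 0.00081665, 0.00058837, 0.00059427, 0.00030523]))
```

```bash
python3 - <<'E'
import numpy as np
from kin import D,R
np.set_printoptions(precision=4,suppress=True)
def frames(q):
    ax='zyzyzyz'; s=[-1,1,-1,1,-1,1,-1]; M=R.identity(); F=[]
    for a,k,v in zip(ax,s,q): M=M*R.from_euler(a,k*v); F.append(M.as_matrix())
    return F
for p0 in(0,.054):
  B=R.from_euler('z',p0).as_matrix()
  # unknowns: after j1(y), base z+L3 merged, after j2(x,y,z?) after j3 (x,y,z) after j4 (x,y,z) after j5(x,y,z) after j6(x,y,z)
  A=[];b=[];pr=np.array([0,0,-.1, 0,0,.45, 0,0,0, 0,0,.46, 0,0,0])
  for q,x,r in D:
    F=[B@f for f in frames(q)]
    A.append(np.hstack([F[0],F[2],F[3],F[4],F[5]])); b.append(x)
  A=np.vstack(A);b=np.hstack(b); lam=.003
  v=pr+np.linalg.solve(A.T@A+lam**2*np.eye(15),A.T@(b-A@pr)); print(p0,v.reshape(5,3)); print((A@v-b).reshape(-1,3))
  lam=.05; v=pr+np.linalg.solve(A.T@A+lam**2*np.eye(15),A.T@(b-A@pr)); print(v.reshape(5,3)); print((A@v-b).reshape(-1,3))
E
```

```text
0 [[ 0.0007 -0.0223 -0.0858]
 [-0.001  -0.0113  0.446 ]
 [-0.0041 -0.0113  0.0198]
 [ 0.0089 -0.0004  0.4798]
 [ 0.008  -0.0004 -0.0097]]
[[-0.      0.     -0.    ]
 [ 0.0001  0.     -0.    ]
 [-0.0001 -0.      0.    ]
 [ 0.      0.      0.    ]
 [ 0.     -0.      0.    ]]
[[ 0.0013 -0.0226 -0.0938]
 [-0.002  -0.013   0.4459]
 [-0.0046 -0.013   0.0107]
 [ 0.0015  0.0016  0.4707]
 [-0.0082  0.0016 -0.0058]]
[[ 0.      0.0002 -0.0001]
 [ 0.0002 -0.0002 -0.    ]
 [-0.0002 -0.     -0.0001]
 [-0.0002  0.      0.0001]
 [ 0.0002  0.      0.0001]]
0.054 [[-0.0089 -0.0227  0.0782]
 [-0.0022 -0.0134  0.4396]
 [-0.036  -0.0134  0.0177]
 [ 0.1553 -0.0119  0.4777]
 [-0.0303 -0.0119  0.0374]]
[[ 0.0055  0.0025  0.0001]
 [-0.005  -0.0015  0.0004]
 [-0.0021 -0.0026  0.0001]
 [ 0.0005  0.0026 -0.0004]
 [ 0.0002 -0.0001 -0.0001]]
[[-0.0042 -0.0283 -0.0684]
 [-0.003  -0.0138  0.4352]
 [-0.0401 -0.0138  0.0104]
 [ 0.0739 -0.0082  0.4704]
 [-0.0221 -0.0082 -0.027 ]]
[[ 0.0056  0.0039  0.0007]
 [-0.0038 -0.0037  0.0002]
 [-0.0023 -0.0029  0.0001]
 [-0.0026  0.0023 -0.0002]
 [ 0.0017  0.0006 -0.0009]]
```

```bash
cat > sim.py <<'E'
import numpy as np
from scipy.spatial.transform import Rotation as R
V=[[.0013,-.0226,.245],[-.002,-.013,.4459],[-.0046,-.013,.0107],[.0015,.0016,.4707],[-.0082,.0016,-.0058],[0,0,.339]]
AX='zyzyzyz'; S=[-1,1,-1,1,-1,1,-1]; AF={0:0,2:1,3:2,4:3,5:4,6:5}
LO=np.array([-2.6,-.5,-1.47,.16,-1.27,.06,-2.6]); HI=np.array([2.6,2.12,1.34,2.42,4.41,2.06,2.6])
def fk(q):
    M=R.identity(); p=np.zeros(3); P=[]; Z=[]; O=[]
    for i in range(7):
        Z.append(S[i]*M.apply([0,0,1] if AX[i]=='z' else [0,1,0])); O.append(p.copy())
        M=M*R.from_euler(AX[i],S[i]*q[i])
        if i in AF: p=p+M.apply(V[AF[i]])
        P.append(p.copy())
    M=M*R.from_euler('z',1.5708)
    J=np.vstack([np.array([np.cross(z,p-o) for z,o in zip(Z,O)]).T,np.array(Z).T])
    return M,p,J,P   # P[2]=elbow P[4]=wrist
def run(q,rows,w=np.ones(7),sub=4):
    q=np.array(q,float); M,p,_,_=fk(q)
    for r in rows:
        r=np.array(r,float); tp=p+M.apply(r[3:6]*.01); tM=M*R.from_rotvec(r[:3]*np.radians(6))
        for k in range(1,sub+1):
            gp=p+(tp-p)*k/sub; gM=M*R.from_rotvec(r[:3]*np.radians(6)*k/sub)
            for _ in range(3):
                m,x,J,_=fk(q); e=np.r_[gp-x,(gM*m.inv()).as_rotvec()]
                Wi=np.diag(1/w); q=q+Wi@J.T@np.linalg.solve(J@Wi@J.T+1e-8*np.eye(6),e)
        p,M=tp,tM
    return q
def info(q): 
    M,p,_,P=fk(q); return np.round(q,3),"elbow",P[2].round(3),"wrist",P[4].round(3),"tcp",p.round(3),"yaw %.3f"%M.as_euler('xyz')[2]
if __name__=="__main__":
    np.set_printoptions(precision=3,suppress=True)
    a=run([1.19,-.326,-.369,2.106,-.119,1.341,-1.569],[[0,0,-1,-.2,-3.5,0]]*8); print(*info(a)," real .822 -.388 -.71 2.093 -.255 1.355 -1.402")
    rows=[[0,0,0,0,-3,0]]*2+[[0,0,0,3.5,0,1.25]]*8+[[0,0,0,.1,2,0]]*5
    print(*info(run([.822,-.388,-.71,2.093,-.255,1.355,-1.402],rows)),"real",[.738,.526,-.92,1.592,.439,1.249,-1.881])
    print(*info(run([1.274,.333,-.065,1.461,.022,1.35,-.088],[[0,0,0,0,-4,0]]*5+[[0,0,1,0,0,0]]*15+[[0,0,0,-2,0,0]]*3)),"real",[1.379,-.248,-.175,2.061,-.044,1.324,-1.648])
E
python3 sim.py
```

```text
[ 0.82  -0.388 -0.716  2.092 -0.256  1.354 -1.399] elbow [-0.134  0.094  0.66 ] wrist [ 0.326 -0.008  0.564] tcp [ 0.335 -0.008  0.231] yaw -0.026  real .822 -.388 -.71 2.093 -.255 1.355 -1.402
[ 0.669  0.545 -0.869  1.556  0.432  1.242 -1.876] elbow [ 0.168 -0.174  0.622] wrist [ 0.61  -0.065  0.464] tcp [ 0.618 -0.062  0.131] yaw -0.037 real [0.738, 0.526, -0.92, 1.592, 0.439, 1.249, -1.881]
[ 1.38  -0.25  -0.175  2.063 -0.044  1.327 -1.646] elbow [-0.056  0.1    0.677] wrist [ 0.094 -0.343  0.564] tcp [ 0.098 -0.35   0.231] yaw -1.296 real [1.379, -0.248, -0.175, 2.061, -0.044, 1.324, -1.648]
```

```bash
cat > plan.py <<'E'
from sim import *
LAMP=np.array([[.40,-.155,.35],[.43,-.11,.365],[.415,-.12,.38],[.42,-.13,.40],[.43,-.13,.43],[.45,-.15,.44],[.44,-.16,.45],[.46,-.177,.50],[.42,-.165,.31],[.42,-.19,.26],[.42,-.235,.20],[.48,-.19,.55],[.50,-.16,.47],[.53,-.17,.46],[.58,-.2,.48],[.6,-.22,.5]])
def segd(a,b,X):
    t=np.clip(((X-a)@(b-a))/((b-a)@(b-a)),0,1); return np.linalg.norm(X-a-t[:,None]*(b-a),axis=1).min()
def clr(q):
    P=fk(q)[3]; return segd(P[2],P[4],LAMP),segd(P[4],P[4]+(P[6]-P[4])*.7,LAMP)
def track(q,goals,sub=1):
    """goals: (x,y,z,yaw[,roll tilt about world x]); returns q, rows count, min clearance, limits ok"""
    q=np.array(q,float); n=0; mc=9; ok=True
    M,p,_,_=fk(q); yaw=M.as_euler('xyz')[2]; p=p.copy(); tilt=0
    for g in goals:
        gx=np.array(g[:3]); gt=g[4] if len(g)>4 else 0
        N=int(max(np.ceil(np.linalg.norm(gx-p)/.03),np.ceil(abs(g[3]-yaw)/.105),1))
        for k in range(1,N+1):
            a=k/N; pp=p+(gx-p)*a; m_=R.from_euler('x',tilt+(gt-tilt)*a)*R.from_euler('xyz',[np.pi,0,yaw+(g[3]-yaw)*a])
            for _ in range(2):
                m,x,J,_=fk(q); e=np.r_[pp-x,(m_*m.inv()).as_rotvec()]; q=q+J.T@np.linalg.solve(J@J.T+1e-7*np.eye(6),e)
            mc=min(mc,*clr(q)); ok&=bool(np.all(q>LO+.03) and np.all(q<HI-.03))
        n+=N; p=gx; yaw=g[3]; tilt=gt
        if not ok: break
    return q,n,mc,ok
if __name__=="__main__":
    np.set_printoptions(precision=3,suppress=True)
    q0=[.738,.526,-.92,1.592,.439,1.249,-1.881]; print("now",clr(q0)); 
    q,n,mc,ok=track(q0,[(.62,-.06,.135,-.066),(.62,-.06,.04,-.066)]); print("direct",q,clr(q),mc,ok)
    rng=np.random.default_rng(0); out=[]
    for i in range(500):
        g=[(.56,.06,.15,-.05)]
        for _ in range(rng.integers(1,5)):
            g.append((rng.choice([.4,.5,.62,.7]),rng.choice([.02,.1,.2,.3]),rng.choice([.2,.3]),rng.choice([-1.3,-.7,0,.7,1.5,2.2])))
        y=rng.choice([-.066,1.505,.72,-.8]); g+=[(.58,.03,.16,y),(.62,-.06,.14,y),(.62,-.06,.04,y)]
        q,n,mc,ok=track(q0,g)
        if ok: out.append((mc,min(clr(q)),n,y,q,g[1:-3]))
    out.sort(key=lambda o:-o[1]+.0002*o[2])
    print(len(out))
    for o in out[:8]: print(o[0].round(3),round(o[1],3),o[2],o[3],o[4]); print("   ",[tuple(float(v) for v in w) for w in o[5]])
E
time python3 plan.py
```

```text
now (np.float64(0.069803362190425), np.float64(0.11402137804351278))
direct [ 0.65   0.661 -0.848  1.622  0.54   1.108 -1.978] (np.float64(0.03800283863564075), np.float64(0.15991927962320088)) 0.03800283863564075 True
90
0.057 0.057 60 1.505 [ 0.465  0.57  -0.578  1.635  0.349  1.042 -0.285]
    [(0.4, 0.02, 0.2, -0.7), (0.4, 0.1, 0.2, 1.5), (0.4, 0.1, 0.3, 2.2), (0.4, 0.02, 0.2, 2.2)]
0.047 0.047 44 1.505 [ 0.568  0.614 -0.724  1.627  0.449  1.074 -0.35 ]
    [(0.4, 0.2, 0.2, 0.7), (0.4, 0.02, 0.3, 2.2)]
0.051 0.051 87 -0.066 [ 0.528  0.595 -0.666  1.63   0.408  1.06  -1.894]
    [(0.4, 0.02, 0.3, -0.7), (0.5, 0.3, 0.3, 2.2), (0.7, 0.02, 0.2, 0.7), (0.7, 0.1, 0.2, 1.5)]
0.038 0.038 29 -0.066 [ 0.651  0.662 -0.85   1.622  0.542  1.109 -1.979]
    [(0.5, 0.1, 0.3, 0.7)]
0.038 0.038 29 -0.066 [ 0.651  0.662 -0.85   1.622  0.542  1.109 -1.979]
    [(0.5, 0.2, 0.3, 0.0)]
0.037 0.037 27 -0.066 [ 0.655  0.665 -0.856  1.621  0.546  1.111 -1.982]
    [(0.7, 0.1, 0.3, 0.0)]
0.037 0.037 25 -0.066 [ 0.659  0.668 -0.862  1.621  0.551  1.113 -1.985]
    [(0.5, 0.02, 0.3, 0.0)]
0.037 0.037 25 -0.066 [ 0.659  0.668 -0.862  1.621  0.551  1.113 -1.985]
    [(0.5, 0.02, 0.3, 0.0)]
real	0m13.152s
user	0m13.490s
sys	0m0.083s
```

```bash
cat > plan2.py <<'E'
from plan import *
def mk(yaw,tx,ty): return R.from_rotvec([tx,ty,0])*R.from_euler('xyz',[np.pi,0,yaw])
def track2(q,goals):
    q=np.array(q,float); n=0; mc=9; ok=True; M,p,_,_=fk(q); p=p.copy()
    for g in goals:
        gx=np.array(g[:3]); G=mk(*g[3:]); w=(M.inv()*G).as_rotvec()
        N=int(max(np.ceil(np.linalg.norm(gx-p)/.03),np.ceil(np.linalg.norm(w)/.105),1))
        for k in range(1,N+1):
            a=k/N
            for _ in range(2):
                m,x,J,_=fk(q); e=np.r_[p+(gx-p)*a-x,(M*R.from_rotvec(w*a)*m.inv()).as_rotvec()]; q=q+J.T@np.linalg.solve(J@J.T+1e-7*np.eye(6),e)
            mc=min(mc,*clr(q)); ok&=bool(np.all(q>LO+.05) and np.all(q<HI-.05)) and np.abs(e).max()<.01
            if not ok: return q,n,mc,ok
        n+=N; p=gx; M=G
    return q,n,mc,ok
if __name__=="__main__":
    np.set_printoptions(precision=3,suppress=True)
    q0=[.738,.526,-.92,1.592,.439,1.249,-1.881]; rng=np.random.default_rng(1)
    for yb in(0,1.5):
        base=(.5,.08,.25,yb,0,0); qb,n,mc,ok=track2(q0,[(.58,.06,.16,-.05,0,0),(.5,.08,.25,-.05,0,0),base]); print("base",n,mc,ok,qb)
        out=[]
        for i in range(900):
            g=[(rng.uniform(.4,.65),rng.uniform(0,.3),rng.uniform(.2,.45),yb+rng.choice([-1.2,-.6,0,0,.6,1.2]),rng.uniform(-.9,.9),rng.uniform(-.9,.9)) for _ in range(rng.integers(2,4))]
            q,n,mc,ok=track2(qb,g+[base])
            if ok and mc>.075: out.append(((q[0]-qb[0])/n,q[0]-qb[0],n,mc,g))
        out.sort(key=lambda o:o[0]); print(len(out))
        for o in out[:4]: print(np.round(o[:4],4),[tuple(np.round(w,2).tolist()) for w in o[4]])
E
time python3 plan2.py
```

```text
base 11 0.09180312017536237 True [ 0.756  0.196 -1.11   1.69   0.179  1.366 -1.954]
45
[-0.022 -0.794 36.     0.179] [(0.55, 0.24, 0.38, 0.0, -0.01, -0.64), (0.44, 0.29, 0.28, 0.6, 0.55, -0.55), (0.41, 0.19, 0.44, 0.0, 0.81, 0.31)]
[-0.014 -0.402 28.     0.2  ] [(0.54, 0.23, 0.21, 0.0, 0.3, -0.79), (0.64, 0.29, 0.42, 0.0, 0.78, -0.62)]
[-0.011 -0.49  44.     0.097] [(0.52, 0.13, 0.21, 0.0, -0.28, -0.74), (0.51, 0.11, 0.2, -0.6, 0.55, -0.42), (0.61, 0.04, 0.29, 0.6, -0.39, -0.27)]
[-0.008 -0.178 23.     0.2  ] [(0.54, 0.11, 0.34, 0.6, -0.7, -0.48), (0.51, 0.08, 0.38, 0.0, -0.27, -0.44)]
base 25 0.09180312017536237 True [ 0.935  0.325 -1.387  1.683  0.323  1.405 -0.568]
25
[-0.015 -0.544 36.     0.2  ] [(0.63, 0.19, 0.24, 1.5, -0.73, -0.53), (0.52, 0.24, 0.36, 0.3, -0.15, -0.58)]
[-0.014 -0.653 46.     0.177] [(0.5, 0.28, 0.27, 0.3, -0.06, -0.1), (0.48, 0.03, 0.44, 1.5, -0.5, -0.58), (0.58, 0.11, 0.37, 2.1, 0.33, 0.32)]
[-0.012 -0.521 42.     0.19 ] [(0.61, 0.08, 0.22, 0.9, -0.51, -0.3), (0.43, 0.09, 0.41, 1.5, -0.51, -0.21), (0.59, 0.06, 0.28, 2.7, -0.07, -0.67)]
[-0.01  -0.519 51.     0.197] [(0.48, 0.27, 0.2, 2.7, -0.53, -0.11), (0.46, 0.02, 0.42, 0.3, -0.86, -0.22)]
real	0m15.287s
user	0m15.710s
sys	0m0.081s
```

```bash
cat > plan3.py <<'E'
from plan2 import *
LIM=np.array([2.22,2.22,2.79,2.79,3.14,3.14,3.14])*.7/12*.85
def rowsfor(q,goals,dec=1):
    """rounded tool-frame rows, simulated; returns q, rows, mc, ok"""
    q=np.array(q,float); M,p,_,_=fk(q); p=p.copy(); rows=[]; mc=9
    for g in goals:
        gx=np.array(g[:3]); G=mk(*g[3:])
        w=(M.inv()*G).as_rotvec(); N0=int(max(np.ceil(np.linalg.norm(gx-p)/.035),np.ceil(np.linalg.norm(w)/.105),1))
        for N in(N0,N0+2,N0+4,N0+7,N0+11,N0*3+12):
            qq,m_,p_,rr,mm,mx,ok=q.copy(),M,p.copy(),[],9,0,True
            for k in range(N):
                w=(m_.inv()*G).as_rotvec()/(N-k)/np.radians(6); d=m_.inv().apply(gx-p_)/(N-k)*100
                r=np.round(np.r_[w,d],dec); rr.append(r); qo=qq; qq=run(qq,[r],sub=1); 
                p_=p_+m_.apply(r[3:]*.01); m_=m_*R.from_rotvec(r[:3]*np.radians(6))
                ok&=bool(np.all(qq>LO+.05) and np.all(qq<HI-.05)); mm=min(mm,*clr(qq)); mx=max(mx,(np.abs(qq-qo)/LIM).max())
                if not ok or mx>1: break
            if ok and mx<=1: break
            if not ok: return q,rows,mc,False
        if mx>1: return q,rows,mc,False
        q,M,p=qq,m_,p_; rows+=rr; mc=min(mc,mm)
    return q,rows,mc,True
if __name__=="__main__":
    np.set_printoptions(precision=3,suppress=True)
    q0=[.738,.526,-.92,1.592,.439,1.249,-1.881]; rng=np.random.default_rng(3); out=[]
    st=(.57,.05,.18,-.05,0,0); en=(.57,.05,.16,-.06,0,0); q1,_,mc,ok=track2(q0,[st])
    for i in range(2500):
        g=[(rng.uniform(.42,.62),rng.uniform(.02,.2),rng.uniform(.22,.42),rng.choice([-.6,0,0,0,.6]),rng.uniform(-.7,.7),rng.uniform(-.8,.5)) for _ in range(rng.integers(2,4))]
        g=[tuple(np.round(w,2)) for w in g]; q,n,mc,ok=track2(q1,g+[en])
        if ok and mc>.075 and q[0]<.3 and n<60: out.append((abs(q[0]-.1)+.005*n,n,mc,g))
    out.sort(key=lambda o:o[0]); print(len(out))
    for o in out[:6]:
        q,rows,mc,ok=rowsfor(q0,[st]+o[3]+[en])
        print(o[1],len(rows),ok,"mc",mc,q,o[3])
        if ok:
            for T in[(.62,-.06,.04,-.06,0,0),(.527,-.056,.04,-.06,0,0),(.484,-.052,.04,-.06,0,0),(.484,.12,.04,-.06,0,0),(.574,.133,.04,.6,0,0)]:
                qq,_,m2,k2=track2(q,[T[:2]+(.14,)+T[3:],T]); print("   ",T[:2],k2,np.round(clr(qq),3),m2.round(3),qq)
E
time python3 plan3.py
python3 -c "
from h import *
t=env.camera('top'); q=cloud(t)[t['depth']>0]; k=q[(q[:,1]>.2)&(q[:,2]>.15)&(q[:,0]<.9)]; print(len(k)); 
if len(k): print(k.min(0),k.max(0), np.percentile(k,[2,50,98],axis=0).round(2))"
```

```text
13
27 30 True mc 0.09725782033577954 [ 0.152  0.294 -0.379  1.679  0.116  1.192 -1.888] [(np.float64(0.47), np.float64(0.13), np.float64(0.37), np.float64(0.0), np.float64(-0.6), np.float64(-0.72)), (np.float64(0.46), np.float64(0.04), np.float64(0.32), np.float64(0.0), np.float64(0.33), np.float64(-0.05))]
    (0.62, -0.06) True [0.076 0.161] 0.076 [ 0.255  0.516 -0.297  1.65   0.172  1.002 -1.73 ]
    (0.527, -0.056) True [0.068 0.103] 0.068 [ 0.292  0.342 -0.313  1.901  0.13   0.918 -1.714]
    (0.484, -0.052) True [0.065 0.072] 0.065 [ 0.305  0.259 -0.321  2.01   0.104  0.888 -1.702]
    (0.484, 0.12) True [0.206 0.23 ] 0.196 [ 0.055  0.296 -0.434  1.974  0.157  0.903 -2.091]
    (0.574, 0.133) True [0.189 0.275] 0.189 [ 0.081  0.481 -0.478  1.735  0.258  0.988 -1.464]
32 39 True mc 0.09725782033577954 [ 0.105  0.287 -0.322  1.684  0.098  1.187 -1.874] [(np.float64(0.44), np.float64(0.05), np.float64(0.23), np.float64(0.0), np.float64(-0.43), np.float64(-0.42)), (np.float64(0.44), np.float64(0.07), np.float64(0.24), np.float64(0.0), np.float64(0.45), np.float64(-0.31)), (np.float
[... 3165 characters left out ...]
 np.float64(0.6), np.float64(0.66), np.float64(-0.14))]
    (0.62, -0.06) True [0.074 0.161] 0.074 [ 0.272  0.519 -0.32   1.648  0.186  1.004 -1.739]
    (0.527, -0.056) True [0.067 0.103] 0.067 [ 0.313  0.345 -0.337  1.9    0.141  0.92  -1.722]
    (0.484, -0.052) True [0.065 0.072] 0.065 [ 0.327  0.261 -0.345  2.009  0.113  0.89  -1.709]
    (0.484, 0.12) True [0.205 0.23 ] 0.195 [ 0.075  0.299 -0.457  1.973  0.166  0.905 -2.098]
    (0.574, 0.133) True [0.187 0.275] 0.187 [ 0.098  0.486 -0.5    1.733  0.271  0.991 -1.474]
2
[0.89817932 0.48090105 0.18095116] [0.89931367 0.48132596 0.18605042] [[0.9  0.48 0.18]
 [0.9  0.48 0.18]
 [0.9  0.48 0.19]]
real	0m26.410s
user	0m26.903s
sys	0m0.032s
```

```bash
python3 - <<'E'
from plan3 import *
np.set_printoptions(precision=3,suppress=True)
q0=[.738,.526,-.92,1.592,.439,1.249,-1.881]; st=(.57,.05,.18,-.05,0,0); en=(.57,.05,.16,-.06,0,0)
A=[(.47,.13,.37,0,-.6,-.72),(.46,.04,.32,0,.33,-.05)]; B=[(.47,.16,.37,0,-.6,-.72),(.46,.10,.32,0,.4,-.05)]
for nm,L in dict(AA=[st]+A+A+[en],AsA=[st]+A+[st]+A+[en],BB=[st]+B+B+[en],AAA=[st]+A+A+A+[en]).items():
    q,rows,mc,ok=rowsfor(q0,L); print(nm,len(rows),ok,"mc",round(mc,3),q)
    if ok:
        for T in[(.62,-.06,.04,-.06,0,0),(.527,-.056,.04,-.06,0,0),(.484,-.052,.04,-.06,0,0),(.574,.133,.04,.6,0,0)]:
            qq,_,m2,k2=track2(q,[T[:2]+(.14,)+T[3:],T]); print("   ",T[:2],k2,np.round(clr(qq),3),m2.round(3),qq)
        if nm=="AA": AA=rows
print([r.tolist() for r in AA])
E
```

```text
AA 54 True mc 0.097 [ 0.115  0.286 -0.332  1.685  0.095  1.184 -1.874]
    (0.62, -0.06) True [0.078 0.161] 0.078 [ 0.22   0.511 -0.253  1.652  0.146  0.997 -1.711]
    (0.527, -0.056) True [0.069 0.103] 0.069 [ 0.252  0.337 -0.266  1.904  0.11   0.915 -1.698]
    (0.484, -0.052) True [0.066 0.073] 0.066 [ 0.262  0.254 -0.273  2.012  0.088  0.886 -1.689]
    (0.574, 0.133) True [0.192 0.275] 0.192 [ 0.046  0.473 -0.433  1.737  0.232  0.983 -1.446]
AsA 30 False mc 0.097 [ 0.157  0.279 -0.384  1.656  0.11   1.229 -1.873]
BB 27 False mc 0.097 [ 0.308 -0.08  -0.322  1.789 -0.432  1.39  -1.513]
AAA 76 True mc 0.097 [ 0.082  0.285 -0.292  1.684  0.082  1.186 -1.855]
    (0.62, -0.06) True [0.081 0.161] 0.081 [ 0.191  0.507 -0.215  1.654  0.124  0.994 -1.696]
    (0.527, -0.056) True [0.071 0.103] 0.071 [ 0.218  0.333 -0.227  1.906  0.093  0.913 -1.685]
    (0.484, -0.052) True [0.066 0.073] 0.066 [ 0.226  0.251 -0.233  2.015  0.074  0.884 -1.678]
    (0.574, 0.133) True [0.195 0.275] 0.194 [ 0.016  0.466 -0.396  1.739  0.211  0.978 -1.431]
[[0.0, 0.0, 0.0, -0.9, -3.0, -1.1], [0.0, 0.0, 0.0
[... 1134 characters left out ...]
0.4, -0.6, -0.6], [-0.8, 0.5, -0.1, 0.5, -0.5, -0.6], [0.7, -0.5, 0.1, -0.4, 0.4, 0.5], [0.7, -0.5, 0.1, -0.4, 0.4, 0.5], [0.7, -0.5, 0.1, -0.4, 0.5, 0.5], [0.7, -0.5, 0.1, -0.3, 0.5, 0.5], [0.7, -0.5, 0.1, -0.3, 0.6, 0.5], [0.7, -0.5, 0.1, -0.3, 0.6, 0.5], [0.6, -0.5, 0.1, -0.2, 0.6, 0.4], [0.7, -0.5, 0.1, -0.2, 0.7, 0.4], [0.6, -0.5, 0.1, -0.2, 0.7, 0.4], [0.7, -0.5, 0.1, -0.2, 0.7, 0.3], [0.6, -0.5, 0.1, -0.2, 0.7, 0.3], [0.7, -0.5, 0.1, -0.1, 0.8, 0.2], [0.6, -0.4, 0.1, -0.1, 0.8, 0.2], [-0.5, -0.1, 0.1, 1.7, 0.7, 2.7], [-0.5, -0.1, 0.1, 1.7, 0.6, 2.7], [-0.5, -0.1, 0.1, 1.8, 0.4, 2.7], [-0.5, -0.0, 0.1, 1.8, 0.2, 2.7], [-0.6, -0.1, 0.1, 1.8, 0.1, 2.7], [-0.5, -0.0, 0.1, 1.7, -0.2, 2.6]]
```

The simulator reproduces the arm's plain pseudo-inverse motion. Going straight down from here would have brought the forearm axis within 38 mm of the lamp. One tilt loop to the left brings the elbow in, so I do that first.

Call:
carry_out:
  moves:
    - [0,0,0,-0.9,-3.0,-1.1,4]
    - [0,0,0,-0.9,-3.1,-1.2,4]
    - [0,0,0,-0.9,-3.0,-1.1,4]
    - [0,0,0,-0.8,-3.1,-1.2,4]
    - [-0.6,0.8,0,-1.2,-0.8,-2.1,4]
    - [-0.6,0.8,-0.1,-1.0,-0.7,-2.2,4]
    - [-0.6,0.8,0,-0.8,-0.5,-2.4,4]
    - [-0.6,0.8,-0.1,-0.6,-0.4,-2.4,4]
    - [-0.6,0.8,0,-0.4,-0.3,-2.5,4]
    - [-0.6,0.8,-0.1,-0.1,-0.1,-2.5,4]
    - [-0.6,0.8,-0.1,0.1,0.1,-2.6,4]
    - [-0.7,0.7,0,0.3,0.2,-2.5,4]
    - [-0.6,0.8,-0.1,0.4,0.5,-2.5,4]
    - [0.8,-0.6,0.1,-0.5,0.5,0.6,4]
    - [0.8,-0.6,0.1,-0.5,0.5,0.6,4]
    - [0.8,-0.6,0.1,-0.4,0.6,0.6,4]
    - [0.8,-0.6,0.1,-0.4,0.6,0.6,4]
    - [0.8,-0.6,0.1,-0.3,0.7,0.6,4]
    - [0.8,-0.6,0.1,-0.3,0.7,0.5,4]
    - [0.8,-0.6,0.1,-0.3,0.8,0.5,4]

```text
time: 8.32
ee_pos: [0.4639, 0.0809, 0.3409]
tcp_rot: [3.14, -0.288, 0.029]
force: [0.5, 0.3, -0.1]
gripper_width: 0.46
```

Call:
carry_out:
  moves:
    - [0.8,-0.6,0.2,-0.2,0.8,0.4,4]
    - [0.8,-0.5,0.1,-0.2,0.8,0.4,4]
    - [0.8,-0.6,0.2,-0.2,0.9,0.3,4]
    - [0.8,-0.5,0.1,-0.1,0.9,0.2,4]
    - [-0.5,-0.1,0.1,1.7,0.7,2.7,4]
    - [-0.5,-0.1,0.1,1.7,0.6,2.7,4]
    - [-0.5,-0.1,0.1,1.8,0.4,2.7,4]
    - [-0.5,0,0.1,1.8,0.2,2.7,4]
    - [-0.6,-0.1,0.1,1.8,0.1,2.7,4]
    - [-0.5,0,0.1,1.7,-0.2,2.6,4]
    - [0,0,0,0,0,0,4]

```text
time: 9.23
ee_pos: [0.569, 0.0648, 0.1561]
tcp_rot: [-3.132, 0.007, -0.046]
force: [-1.6, 1.1, -0.4]
gripper_width: 0.46
```

```bash
python3 st.py
```

```text
{'time': 9.233, 'joint_pos': [0.126, 0.3, -0.371, 1.679, 0.103, 1.188, -1.886], 'ee_pos': [0.569, 0.065, 0.156], 'tcp_rot': [-3.132, 0.007, -0.046], 'force': [-1.571, 1.126, -0.437]} r 0.5726733691873164 az 0.1133253403321645
```

```bash
cat > go.py <<'E'
import sys
from h import *
from plan3 import *
def go(*goals,q=None,quiet=False):
    np.set_printoptions(precision=3,suppress=True)
    s=env.sense(); q=s['joint_pos'] if q is None else q; M=R.from_euler('xyz',s['tcp_rot']); p=np.array(s['ee_pos'])
    for g in goals:
        g=tuple(g)+(0,0)[:6-len(g)] if len(g)<6 else g
        G=mk(*g[3:]); d=np.array(g[:3])-p; print("turn",((M.inv()*G).as_rotvec()/np.radians(6)).round(2),"shift(start axes)",(M.inv().apply(d)*100).round(2),"(end axes)",(G.inv().apply(d)*100).round(2))
        q,_,mc,ok=track2(q,[g]); print("   pred q",q,"clr end",np.round(clr(q),3),"min",round(mc,3),ok); p=np.array(g[:3]); M=G
E
python3 -c "
from go import *
go((.6195,-.0603,.13,-.066),(.6195,-.0603,.039,-.066),(.6195,-.0603,.13,-.066),(.484,.12,.13,-.066),(.484,.12,.035,-.066),(.484,.12,.13,-.066))"
```

```text
turn [-0.09  0.07  0.19] shift(start axes) [ 5.64 12.29  2.45] (end axes) [ 5.86 12.15  2.61]
   pred q [ 0.252  0.417 -0.292  1.579  0.127  1.165 -1.704] clr end [0.101 0.135] min 0.101 True
turn [0. 0. 0.] shift(start axes) [-0.  -0.   9.1] (end axes) [-0.  -0.   9.1]
   pred q [ 0.242  0.514 -0.28   1.652  0.162  0.998 -1.728] clr end [0.076 0.161] min 0.076 True
turn [0. 0. 0.] shift(start axes) [ 0.   0.  -9.1] (end axes) [ 0.   0.  -9.1]
   pred q [ 0.252  0.417 -0.293  1.579  0.127  1.165 -1.704] clr end [0.101 0.135] min 0.085 True
turn [0. 0. 0.] shift(start axes) [-14.71 -17.1   -0.  ] (end axes) [-14.71 -17.1   -0.  ]
   pred q [ 0.064  0.171 -0.432  1.897  0.08   1.091 -2.036] clr end [0.23  0.232] min 0.118 True
turn [0. 0. 0.] shift(start axes) [-0.  -0.   9.5] (end axes) [-0.  -0.   9.5]
   pred q [ 0.039  0.302 -0.417  1.978  0.155  0.892 -2.096] clr end [0.205 0.23 ] min 0.205 True
turn [0. 0. 0.] shift(start axes) [ 0.   0.  -9.5] (end axes) [ 0.   0.  -9.5]
   pred q [ 0.067  0.171 -0.435  1.897  0.081  1.091 -2.037] clr end [0.23  0.232] min 0.212 True
```

Call:
carry_out:
  moves:
    - [-0.1,0.1,0.2,0,0,0,4]
    - [0,0,0,1.5,3.0,0.6,4]
    - [0,0,0,1.5,3.0,0.6,4]
    - [0,0,0,1.5,3.0,0.7,4]
    - [0,0,0,1.4,3.1,0.7,4]
    - [0,0,0,0,0,0,4]
    - [0,0,0,0,0,0,4]

```text
time: 9.82
ee_pos: [0.6202, -0.0661, 0.1363]
tcp_rot: [-3.14, -0.01, -0.076]
force: [0.4, 1.9, -0.2]
gripper_width: 0.465
```

```bash
python3 -c "
from go import *
go((.6195,-.0603,.039,-.066))
s=env.camera('scene'); save(s,'s3.png',(210,40,410,240),2)
print(s['pixels'].shape, proj(s,[.6195,-.0603,.064]), proj(s,env.sense()['ee_pos']))"
```

```text
turn [-0.01 -0.1  -0.09] shift(start axes) [-0.21 -0.55  9.73] (end axes) [-0.11 -0.57  9.73]
   pred q [ 0.24   0.514 -0.277  1.653  0.161  0.998 -1.727] clr end [0.076 0.161] min 0.076 True
(420, 560, 3) [[306.605 182.66 ]] [[309.766 145.079]]
```

View pics/s3.png

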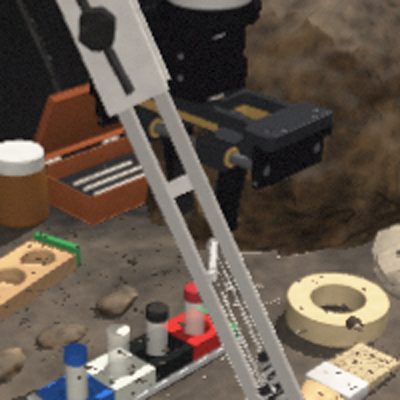

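The crop shows the fingers above the red cap at (195,290) and no contact with the lamp strut. Now I descend and grip.

Call:
carry_out:
  moves:
    - [0,-0.1,-0.1,-0.2,-0.6,1.5,4]
    - [0,0,0,0,0,2,4]
    - [0,0,0,0,0,2,4]
    - [0,0,0,0,0,2,4]
    - [0,0,0,0,0,1.5,4]
    - [0,0,0,0,0,0.7,4]
    - [0,0,0,0,0,0,4]
    - [0,0,0,0,0,0,4]

```text
time: 10.53
ee_pos: [0.6191, -0.0565, 0.04]
tcp_rot: [-3.14, -0.001, -0.06]
force: [0.5, -0.4, -0.2]
gripper_width: 0.463
```

Call:
carry_out:
  moves:
    - [0,0,0,0,0,0,0.5]
    - [0,0,0,0,0,0,0.5]
    - [0,0,0,0,0,0,0.5]
    - [0,0,0,0,0,0,0.5]
    - [0,0,0,0,0,0,0.5]
    - [0,0,0,0,0,0,0.5]
    - [0,0,0,0,0,0,0.5]
    - [0,0,0,0,0,-1,0.5]
  newtons: 12

```text
time: 11.2
ee_pos: [0.6178, -0.0578, 0.0481]
tcp_rot: [-3.14, 0.003, -0.062]
force: [-0.7, 0.4, -0.5]
gripper_width: 0.198
```

Width 0.198 (17 mm) means the vial's body is held. Next I lift it and carry it to the nearest hole.

Call:
carry_out:
  moves:
    - [0,0,0,0,0,-2,0.5]
    - [0,0,0,0,0,-2,0.5]
    - [0,0,0,0,0,-2,0.5]
    - [0,0,0,0,0,-2,0.5]
    - [0,0,0,-1.8,-2.1,0,0.5]
    - [0,0,0,-1.8,-2.1,0,0.5]
    - [0,0,0,-1.8,-2.1,0,0.5]
    - [0,0,0,-1.8,-2.1,0,0.5]
    - [0,0,0,-1.8,-2.1,0,0.5]
    - [0,0,0,-1.8,-2.1,0,0.5]
    - [0,0,0,-1.8,-2.1,0,0.5]
    - [0,0,0,-1.8,-2.1,0,0.5]
    - [0,0,0,0,0,0,0.5]
    - [0,0,0,0,0,0,0.5]
    - [0,0,0,0,0,0,0.5]

```text
time: 12.45
ee_pos: [0.4861, 0.1182, 0.1303]
tcp_rot: [-3.14, -0.001, -0.062]
force: [-0.7, -0.6, -0.7]
gripper_width: 0.202
```

```bash
python3 -c "
from go import *
go((.4835,.12,.035,-.062))
s=env.camera('scene'); save(s,'s4.png',(130,100,350,290),2.2)
print(proj(s,env.sense()['ee_pos']),proj(s,[.4835,.12,.018]))"
```

```text
turn [-0.01 -0.01  0.  ] shift(start axes) [-0.28 -0.15  9.53] (end axes) [-0.27 -0.16  9.53]
   pred q [ 0.037  0.301 -0.415  1.98   0.154  0.891 -2.091] clr end [0.205 0.23 ] min 0.205 True
[[175.107 142.848]] [[180.345 199.426]]
```

View pics/s4.png

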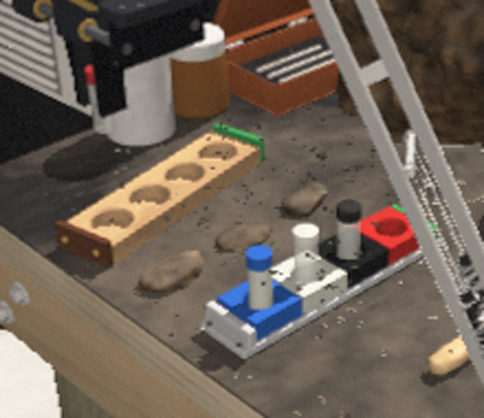

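The crop shows the red vial hanging upright in the jaws at (92,95). The nearest hole at (112,217) matches my projection, and the red socket at (390,225) is empty. Now I lower it.

Call:
carry_out:
  moves:
    - [0,0,0,-0.3,-0.2,1.5,0.5]
    - [0,0,0,0,0,2,0.5]
    - [0,0,0,0,0,2,0.5]
    - [0,0,0,0,0,2,0.5]
    - [0,0,0,0,0,1.2,0.5]
    - [0,0,0,0,0,0.5,0.5]
    - [0,0,0,0,0,0,0.5]
    - [0,0,0,0,0,0.3,0.5]
    - [0,0,0,0,0,0,0.5]
    - [0,0,0,0,0,0,0.5]

```text
time: 13.33
ee_pos: [0.4835, 0.1211, 0.0356]
tcp_rot: [-3.14, -0.002, -0.062]
force: [-0.1, -0.4, -1.1]
gripper_width: 0.204
```

Call:
carry_out:
  moves:
    - [0,0,0,0,0,0.1,0.5]
    - [0,0,0,0,0,0,0.5]
    - [0,0,0,0,0,0,3.8]
    - [0,0,0,0,0,0,3.8]
    - [0,0,0,0,0,0,3.8]
    - [0,0,0,0,0,0,3.8]
    - [0,0,0,0,0,0,3.8]
    - [0,0,0,0,0,-2,3.8]
    - [0,0,0,0,0,-2,3.8]
    - [0,0,0,0,0,-2,3.8]
    - [0,0,0,0,0,-2,3.8]
    - [0,0,0,0,0,-1.5,3.8]
    - [0,0,0,0,0,0,3.8]

```text
time: 14.42
ee_pos: [0.4845, 0.1214, 0.1319]
tcp_rot: [-3.139, -0.005, -0.062]
force: [0.4, 0.1, -0.1]
gripper_width: 0.435
```

```bash
python3 -c "
from go import *
go((.5743,-.0575,.13,-.066),(.5743,-.0575,.039,-.066))
s=env.camera('scene'); P=cloud(s).reshape(-1,3)
k=P[(np.hypot(P[:,0]-.4835,P[:,1]-.12)<.017)&(P[:,2]>.025)&(P[:,2]<.08)]; print('red in hole: ztop',np.percentile(k[:,2],95), k[k[:,2]>.05].mean(0))
for r in env.find_in(s,'red_vial')[:3]: print(r['p'],r['location'])"
```

```text
turn [-0.03 -0.05  0.04] shift(start axes) [10.07 17.3   0.2 ] (end axes) [10.14 17.25  0.19]
   pred q [ 0.265  0.323 -0.292  1.704  0.101  1.129 -1.693] clr end [0.101 0.116] min 0.101 True
turn [0. 0. 0.] shift(start axes) [-0.  -0.   9.1] (end axes) [-0.  -0.   9.1]
   pred q [ 0.252  0.429 -0.28   1.779  0.141  0.954 -1.722] clr end [0.071 0.145] min 0.071 True
red in hole: ztop 0.0564899197969403 [0.483 0.117 0.055]
0.77 [0.4785, 0.1149, 0.0394]
0.75 [0.6647, -0.2805, 0.0315]
0.75 [0.5459, 0.1163, 0.0209]
```

Red stands upright in hole 1. Next is black.

Call:
carry_out:
  moves:
    - [0,0,0,1.3,2.2,0,4]
    - [0,0,0,1.3,2.2,0,4]
    - [0,0,0,1.3,2.2,0,4]
    - [0,0,0,1.3,2.2,0,4]
    - [0,0,0,1.3,2.2,0,4]
    - [0,0,0,1.3,2.2,0,4]
    - [0,0,0,1.3,2.2,0,4]
    - [0,0,0,1.0,1.8,0,4]
    - [0,0,0,0,0,0,4]
    - [0,0,0,0,0,0,4]

```text
time: 15.35
ee_pos: [0.5723, -0.0581, 0.1269]
tcp_rot: [-3.14, 0.002, -0.064]
force: [-0.5, 0.4, -0.1]
gripper_width: 0.458
```

```bash
python3 -c "
from go import *
go((.5743,-.0575,.039,-.066))"
```

```text
turn [-0.02  0.02  0.02] shift(start axes) [ 0.21 -0.06  8.79] (end axes) [ 0.19 -0.07  8.79]
   pred q [ 0.252  0.429 -0.28   1.779  0.141  0.954 -1.722] clr end [0.071 0.145] min 0.071 True
```

Call:
carry_out:
  moves:
    - [0,0,0,0.2,0,1.5,4]
    - [0,0,0,0,0,2,4]
    - [0,0,0,0,0,2,4]
    - [0,0,0,0,0,2,4]
    - [0,0,0,0,0,1.0,4]
    - [0,0,0,0,0,0.3,4]
    - [0,0,0,0,0,0,4]
    - [0,0,0,0,0,0,0.5]
    - [0,0,0,0,0,0,0.5]
    - [0,0,0,0,0,0,0.5]
    - [0,0,0,0,0,0,0.5]
    - [0,0,0,0,0,0,0.5]
    - [0,0,0,0,0,0,0.5]
    - [0,0,0,0,0,0,0.5]
  newtons: 12

```text
time: 16.52
ee_pos: [0.5755, -0.0571, 0.0412]
tcp_rot: [-3.14, -0.002, -0.062]
force: [-0.4, 1.0, 5.1]
gripper_width: 0.208
```

Call:
carry_out:
  moves:
    - [0,0,0,0,0,-2,0.5]
    - [0,0,0,0,0,-2,0.5]
    - [0,0,0,0,0,-2,0.5]
    - [0,0,0,0,0,-2,0.5]
    - [0,0,0,0,0,-1,0.5]
    - [0,0,0,-0.7,-2.2,0,0.5]
    - [0,0,0,-0.7,-2.2,0,0.5]
    - [0,0,0,-0.7,-2.2,0,0.5]
    - [0,0,0,-0.7,-2.2,0,0.5]
    - [0,0,0,-0.7,-2.2,0,0.5]
    - [0,0,0,-0.7,-2.2,0,0.5]
    - [0,0,0,-0.7,-2.2,0,0.5]
    - [0,0,0,-0.7,-2.2,0,0.5]
    - [0,0,0,0,0,0,0.5]
    - [0,0,0,0,0,0,0.5]

```text
time: 17.77
ee_pos: [0.5294, 0.1232, 0.1304]
tcp_rot: [-3.14, 0.0, -0.059]
force: [-0.3, -0.7, -1.1]
gripper_width: 0.203
```

```bash
python3 -c "
from go import *
go((.529,.126,.036,-.062))"
```

```text
turn [-0.02  0.    0.03] shift(start axes) [-0.05 -0.27  9.44] (end axes) [-0.05 -0.28  9.44]
   pred q [ 0.014  0.384 -0.388  1.864  0.178  0.928 -2.088] clr end [0.201 0.249] min 0.201 True
```

Call:
carry_out:
  moves:
    - [0,0,0,0,-0.3,1.5,0.5]
    - [0,0,0,0,0,2,0.5]
    - [0,0,0,0,0,2,0.5]
    - [0,0,0,0,0,2,0.5]
    - [0,0,0,0,0,1.2,0.5]
    - [0,0,0,0,0,0.6,0.5]
    - [0,0,0,0,0,0.1,0.5]
    - [0,0,0,0,0,0,0.5]
    - [0,0,0,0,0,0,0.5]

```text
time: 18.52
ee_pos: [0.5309, 0.1251, 0.0378]
tcp_rot: [-3.14, -0.002, -0.062]
force: [0.6, -0.3, -0.5]
gripper_width: 0.204
```

Call:
carry_out:
  moves:
    - [0,0,0,0,0,0,3.8]
    - [0,0,0,0,0,0,3.8]
    - [0,0,0,0,0,0,3.8]
    - [0,0,0,0,0,0,3.8]
    - [0,0,0,0,0,0,3.8]
    - [0,0,0,0,0,-2,3.8]
    - [0,0,0,0,0,-2,3.8]
    - [0,0,0,0,0,-2,3.8]
    - [0,0,0,0,0,-2,3.8]
    - [0,0,0,0,0,-1.5,3.8]
    - [0,0,0,0,0,0,3.8]

```text
time: 19.43
ee_pos: [0.5319, 0.1255, 0.1352]
tcp_rot: [-3.139, -0.005, -0.062]
force: [-0.1, -0.2, 0.7]
gripper_width: 0.431
```

```bash
python3 -c "
from go import *
go((.5275,-.056,.13,-.066),(.5275,-.056,.039,-.066))
s=env.camera('scene'); P=cloud(s).reshape(-1,3)
for x,y in((.4835,.12),(.529,.126)):
    k=P[(np.hypot(P[:,0]-x,P[:,1]-y)<.017)&(P[:,2]>.025)&(P[:,2]<.08)]; print('ztop',np.percentile(k[:,2],95), k[k[:,2]>.05].mean(0))"
```

```text
turn [-0.03 -0.05  0.04] shift(start axes) [ 0.69 18.14  0.47] (end axes) [ 0.76 18.14  0.52]
   pred q [ 0.282  0.226 -0.295  1.825  0.073  1.101 -1.676] clr end [0.1   0.104] min 0.1 True
turn [0. 0. 0.] shift(start axes) [-0.  -0.   9.1] (end axes) [-0.  -0.   9.1]
   pred q [ 0.268  0.341 -0.285  1.902  0.119  0.915 -1.711] clr end [0.069 0.104] min 0.069 True
ztop 0.05644857268574501 [0.483 0.118 0.054]
ztop 0.05635020311876708 [0.528 0.122 0.055]
```

Call:
carry_out:
  moves:
    - [0,0,0,0.1,2.3,0,4]
    - [0,0,0,0.1,2.3,0,4]
    - [0,0,0,0.1,2.3,0,4]
    - [0,0,0,0.1,2.3,0,4]
    - [0,0,0,0.1,2.3,0,4]
    - [0,0,0,0.1,2.3,0,4]
    - [0,0,0,0.1,2.3,0,4]
    - [0,0,0,0,2.0,0.4,4]
    - [0,0,0,0,0,0,4]
    - [0,0,0,0,0,0,4]

```text
time: 20.32
ee_pos: [0.5251, -0.0572, 0.1262]
tcp_rot: [-3.14, 0.002, -0.064]
force: [0.3, 0.5, -0.2]
gripper_width: 0.459
```

```bash
python3 -c "
from go import *
go((.5275,-.056,.039,-.066))
t=env.camera('top'); q=cloud(t)[t['depth']>0]; q=q[(q[:,2]>.35)&(q[:,1]>-.22)&(q[:,1]<.05)]
for x in(.40,.43,.46,.49,.52):
    k=q[abs(q[:,0]-x)<.006]; a=k[k[:,1]>-.115]; print(x,'arm y',a[:,1].min(),a[:,1].max(),'ztop',a[:,2].max(),'lamp', k[k[:,1]<-.115].max(0) if (k[:,1]<-.115).any() else None)
M,p,J,P=fk(env.sense()['joint_pos']); print(P[2],P[4]); save(t,'t5.png',(200,100,420,300),2.5)"
```

```text
turn [-0.01  0.01  0.02] shift(start axes) [ 0.25 -0.12  8.72] (end axes) [ 0.23 -0.14  8.72]
   pred q [ 0.267  0.341 -0.283  1.902  0.118  0.915 -1.71 ] clr end [0.069 0.104] min 0.069 True
0.4 arm y -0.10779925335114235 -0.015079189728742406 ztop 0.5915638572771152 lamp [ 0.405 -0.148  0.364]
0.43 arm y -0.10674364380132068 -0.015329287196687795 ztop 0.5755215938819516 lamp [ 0.436 -0.129  0.431]
0.46 arm y -0.1071297678516082 -0.012344188040002216 ztop 0.5602357772757658 lamp [ 0.466 -0.134  0.53 ]
0.49 arm y -0.10644833065459489 -0.01157990846350386 ztop 0.5451879674763654 lamp [ 0.496 -0.17   0.576]
0.52 arm y -0.10542325494341526 -0.01067998903229269 ztop 0.5305325270987612 lamp None
[ 0.088 -0.063  0.679] [ 0.518 -0.059  0.462]
```

View pics/t5.png

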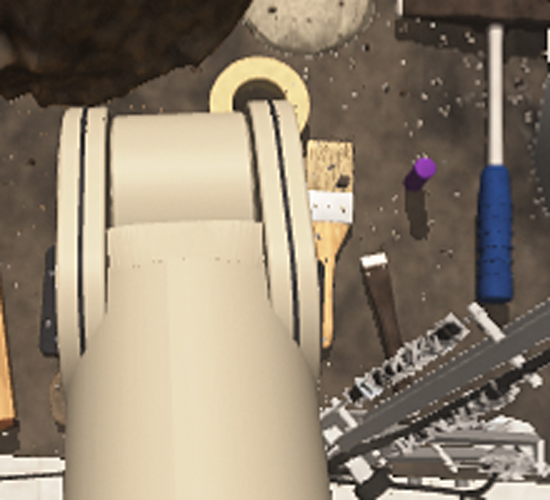

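The crop shows the wrist (190,260), half-width 47 mm by the depth data, with a clear strip between it and the lamp at (340,430). Predicted axis distance at the bottom is 69 mm, which leaves about 2 cm. I descend on white.

Call:
carry_out:
  moves:
    - [0,0,0,0.2,-0.1,1.5,4]
    - [0,0,0,0,0,2,4]
    - [0,0,0,0,0,2,4]
    - [0,0,0,0,0,2,4]
    - [0,0,0,0,0,1.0,4]
    - [0,0,0,0,0,0.2,4]
    - [0,0,0,0,0,0,4]
    - [0,0,0,0,0,0,0.5]
    - [0,0,0,0,0,0,0.5]
    - [0,0,0,0,0,0,0.5]
    - [0,0,0,0,0,0,0.5]
    - [0,0,0,0,0,0,0.5]
    - [0,0,0,0,0,0,0.5]
    - [0,0,0,0,0,0,0.5]

```text
time: 21.53
ee_pos: [0.5285, -0.0552, 0.0411]
tcp_rot: [-3.14, -0.002, -0.062]
force: [-0.5, -0.9, 5.9]
gripper_width: 0.202
```

```bash
python3 -c "
from go import *
go((.5275,-.054,.13,-.06),(.5743,.1325,.14,-.06),(.5743,.1325,.14,.6),(.5743,.1325,.037,.6),(.5743,.1325,.14,.6),(.5,.03,.15,.6),(.5,.03,.15,1.505),(.484,-.0513,.14,1.505,-.26,0),(.484,-.0513,.04,1.505,-.26,0))
print('alt');go((.5275,-.054,.13,-.06),(.5743,.1325,.14,-.06),(.5743,.1325,.14,-.8))"
```

```text
turn [-0.01 -0.01 -0.02] shift(start axes) [-0.09 -0.13 -8.89] (end axes) [-0.11 -0.12 -8.89]
   pred q [ 0.28   0.226 -0.296  1.826  0.073  1.101 -1.674] clr end [0.101 0.106] min 0.076 True
turn [0. 0. 0.] shift(start axes) [  3.55 -18.9   -1.  ] (end axes) [  3.55 -18.9   -1.  ]
   pred q [ 0.014  0.35  -0.388  1.655  0.142  1.164 -2.04 ] clr end [0.227 0.277] min 0.121 True
turn [-0.   0.  -6.3] shift(start axes) [0. 0. 0.] (end axes) [0. 0. 0.]
   pred q [ 0.094  0.366 -0.489  1.65   0.183  1.171 -1.41 ] clr end [0.222 0.277] min 0.222 True
turn [0. 0. 0.] shift(start axes) [ 0.  -0.  10.3] (end axes) [ 0.  -0.  10.3]
   pred q [ 0.069  0.483 -0.462  1.737  0.251  0.981 -1.459] clr end [0.189 0.274] min 0.189 True
turn [0. 0. 0.] shift(start axes) [ -0.    0.  -10.3] (end axes) [ -0.    0.  -10.3]
   pred q [ 0.095  0.366 -0.49   1.65   0.184  1.171 -1.411] clr end [0.222 0.277] min 0.196 True
turn [0. 0. 0.] shift(start axes) [-11.92   4.26  -1.  ] (end axes) [-11.92   4.26  -1.  ]
   pred q [ 0.283  0.158 -0.469  1.867  0.078  1.135 -1.185] clr end [0.166 0.152] min 0.152 True
[... 409 characters left out ...]
0.17  9.66] (end axes) [ 2.57 -0.17  9.66]
   pred q [ 0.279  0.295 -0.489  2.009  0.478  0.98  -0.553] clr end [0.132 0.144] min 0.128 True
alt
turn [-0.01 -0.01 -0.02] shift(start axes) [-0.09 -0.13 -8.89] (end axes) [-0.11 -0.12 -8.89]
   pred q [ 0.28   0.226 -0.296  1.826  0.073  1.101 -1.674] clr end [0.101 0.106] min 0.076 True
turn [0. 0. 0.] shift(start axes) [  3.55 -18.9   -1.  ] (end axes) [  3.55 -18.9   -1.  ]
   pred q [ 0.014  0.35  -0.388  1.655  0.142  1.164 -2.04 ] clr end [0.227 0.277] min 0.121 True
turn [ 0.   -0.    7.07] shift(start axes) [0. 0. 0.] (end axes) [0. 0. 0.]
   pred q [-0.053  0.34  -0.305  1.66   0.11   1.158 -2.572] clr end [0.231 0.277] min 0.228 False
```

Call:
carry_out:
  moves:
    - [0,0,0,0,0,-2,0.5]
    - [0,0,0,0,0,-2,0.5]
    - [0,0,0,0,0,-2,0.5]
    - [0,0,0,0,0,-2,0.5]
    - [0,0,0,0,0,-2,0.5]
    - [0,0,0,0.5,-2.4,0,0.5]
    - [0,0,0,0.5,-2.4,0,0.5]
    - [0,0,0,0.5,-2.4,0,0.5]
    - [0,0,0,0.5,-2.4,0,0.5]
    - [0,0,0,0.5,-2.4,0,0.5]
    - [0,0,0,0.4,-2.4,0,0.5]
    - [0,0,0,0.4,-2.4,0,0.5]
    - [0,0,0,0.3,-2.1,0,0.5]
    - [0,0,-0.9,0,0,0,0.5]
    - [0,0,-0.9,0,0,0,0.5]
    - [0,0,-0.9,0,0,0,0.5]
    - [0,0,-0.9,0,0,0,0.5]
    - [0,0,-0.9,0,0,0,0.5]
    - [0,0,-0.9,0,0,0,0.5]
    - [0,0,-0.9,0,0,0,0.5]

```text
time: 23.2
ee_pos: [0.5754, 0.131, 0.1405]
tcp_rot: [-3.14, -0.001, 0.602]
force: [-0.6, -0.1, -0.0]
gripper_width: 0.206
```

```bash
python3 -c "
from go import *
go((.5743,.1325,.036,.6))"
```

```text
turn [-0.01 -0.01  0.02] shift(start axes) [-0.01 -0.17 10.45] (end axes) [-0.01 -0.18 10.45]
   pred q [ 0.069  0.484 -0.462  1.737  0.252  0.979 -1.46 ] clr end [0.188 0.274] min 0.188 True
```

Call:
carry_out:
  moves:
    - [0,0,0,0,-0.2,1.5,0.5]
    - [0,0,0,0,0,2,0.5]
    - [0,0,0,0,0,2,0.5]
    - [0,0,0,0,0,2,0.5]
    - [0,0,0,0,0,1.5,0.5]
    - [0,0,0,0,0,1.0,0.5]
    - [0,0,0,0,0,0.5,0.5]
    - [0,0,0,0,0,0,0.5]
    - [0,0,0,0,0,0,0.5]

```text
time: 23.95
ee_pos: [0.5748, 0.1331, 0.0363]
tcp_rot: [-3.141, -0.002, 0.598]
force: [-0.2, 0.0, 0.2]
gripper_width: 0.206
```

Call:
carry_out:
  moves:
    - [0,0,0,0,0,0,3.2]
    - [0,0,0,0,0,0,3.2]
    - [0,0,0,0,0,0,3.2]
    - [0,0,0,0,0,0,3.2]
    - [0,0,0,0,0,0,3.2]
    - [0,0,0,0,0,-2,3.2]
    - [0,0,0,0,0,-2,3.2]
    - [0,0,0,0,0,-2,3.2]
    - [0,0,0,0,0,-2,3.2]
    - [0,0,0,0,0,-2,3.2]
    - [0,0,0,0,0,-0.7,3.2]
    - [0,0,0,0,0,0,3.2]

```text
time: 24.95
ee_pos: [0.5755, 0.133, 0.1446]
tcp_rot: [3.141, -0.004, 0.598]
force: [0.2, -0.1, 0.2]
gripper_width: 0.369
```

```bash
python3 -c "
from go import *
go((.5,.03,.15,.6),(.5,.03,.15,1.505),(.5,.03,.15,1.505,-.26,0),(.484,-.0513,.14,1.505,-.26,0),(.484,-.0513,.04,1.505,-.26,0))
s=env.camera('scene'); P=cloud(s).reshape(-1,3)
for x,y in((.4835,.12),(.529,.126),(.5743,.1325)):
    k=P[(np.hypot(P[:,0]-x,P[:,1]-y)<.017)&(P[:,2]>.025)&(P[:,2]<.08)]; print('ztop',np.percentile(k[:,2],95), k[k[:,2]>.05].mean(0))
save(s,'s6.png',(130,100,350,290),2.2)"
```

```text
turn [ 0.   -0.04 -0.02] shift(start axes) [-12.04   4.27  -0.59] (end axes) [-12.05   4.24  -0.54]
   pred q [ 0.283  0.158 -0.469  1.867  0.078  1.135 -1.185] clr end [0.166 0.152] min 0.152 True
turn [ 0.    0.   -8.64] shift(start axes) [0. 0. 0.] (end axes) [0. 0. 0.]
   pred q [ 0.354  0.167 -0.547  1.863  0.095  1.137 -0.293] clr end [0.166 0.152] min 0.152 True
turn [-0.16 -2.48 -0.  ] shift(start axes) [0. 0. 0.] (end axes) [0. 0. 0.]
   pred q [ 0.194  0.209 -0.564  1.842  0.375  1.241 -0.575] clr end [0.224 0.199] min 0.169 True
turn [0. 0. 0.] shift(start axes) [-7.69 -1.1   3.06] (end axes) [-7.69 -1.1   3.06]
   pred q [ 0.311  0.15  -0.508  1.924  0.358  1.163 -0.416] clr end [0.161 0.122] min 0.122 True
turn [0. 0. 0.] shift(start axes) [ 2.57 -0.17  9.66] (end axes) [ 2.57 -0.17  9.66]
   pred q [ 0.276  0.295 -0.486  2.009  0.477  0.98  -0.552] clr end [0.132 0.144] min 0.128 True
ztop 0.05618994965954838 [0.483 0.118 0.055]
ztop 0.05664237895345495 [0.528 0.122 0.055]
ztop 0.056631876891435715 [0.572 0.129 0.055]
```

View pics/s6.png

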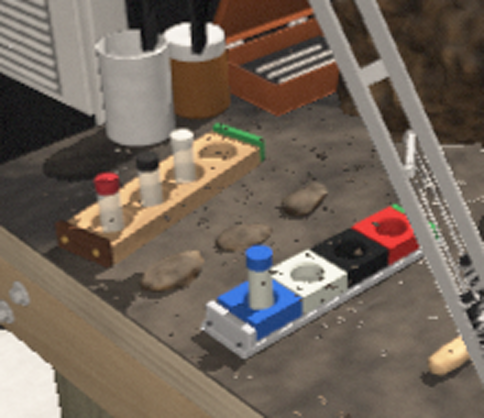

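The crop shows red (107,200), black (149,180) and white (182,155) standing in holes 1–3 counted from the dark end. Hole 4 at (218,150) next to the green plate is free, and only blue (260,280) is left. Next I choose a yaw for blue that clears the cups and the rock at hole 4 and the lamp at the rail.

```bash
python3 - <<'E'
from go import *
t=env.camera('top'); s=env.camera('scene'); A=[cloud(c)[c['depth']>0] for c in(t,s)]
A=np.vstack(A); M,p,J,P=fk(env.sense()['joint_pos'])
o=A[(A[:,2]>.085)&(A[:,2]<.28)&(A[:,0]>.38)&(A[:,0]<.85)&(abs(A[:,1])<.4)&(np.hypot(A[:,0]-p[0],A[:,1]-p[1])>.12)]
c=o[(o[:,1]>.18)&(o[:,0]<.72)&(o[:,2]<.15)]; print("cups",c.min(0),c.max(0)); b=o[(o[:,0]>.66)&(o[:,1]<.18)&(o[:,1]>-.05)]; print("rock xmin",b[b[:,0].argmin()])
def gap(x,y,yaw):
    d=o[:,:2]-[x,y]; a=abs(d@[np.cos(yaw),np.sin(yaw)])-.0375; b=abs(d@[np.sin(yaw),-np.cos(yaw)])-.095
    g=np.hypot(np.maximum(a,0),np.maximum(b,0))+np.minimum(np.maximum(a,b),0); i=g.argmin(); return round(g[i],3),o[i].round(3)
for yaw in(-.06,.3,.5,.6,.8,1.0,1.2,1.5): print(yaw,"hole4",gap(.6194,.139,yaw),"blue",gap(.484,-.0513,yaw))
E
```

```text
cups [0.59004309 0.22927238 0.08503559] [0.6566292  0.2830668  0.08987155]
rock xmin [0.72514002 0.05420567 0.11589374]
-0.06 hole4 (np.float64(-0.003), array([0.648, 0.229, 0.087])) blue (np.float64(0.037), array([ 0.422, -0.175,  0.278]))
0.3 hole4 (np.float64(0.017), array([0.648, 0.229, 0.087])) blue (np.float64(0.055), array([ 0.429, -0.181,  0.278]))
0.5 hole4 (np.float64(0.018), array([0.594, 0.254, 0.087])) blue (np.float64(0.073), array([ 0.429, -0.182,  0.276]))
0.6 hole4 (np.float64(0.015), array([0.59 , 0.252, 0.089])) blue (np.float64(0.081), array([ 0.429, -0.181,  0.278]))
0.8 hole4 (np.float64(0.019), array([0.731, 0.093, 0.134])) blue (np.float64(0.094), array([ 0.429, -0.181,  0.278]))
1.0 hole4 (np.float64(0.02), array([0.738, 0.112, 0.101])) blue (np.float64(0.101), array([ 0.422, -0.175,  0.278]))
1.2 hole4 (np.float64(0.025), array([0.729, 0.088, 0.134])) blue (np.float64(0.101), array([ 0.422, -0.175,  0.278]))
1.5 hole4 (np.float64(0.018), array([0.729, 0.088, 0.134])) blue (np.float64(0.091), array([ 0.422, -0.175,  0.278]))
```

Yaw 1.2 leaves about 25 mm to the rock and more elsewhere. I now turn and go above blue.

```bash
python3 -c "
from go import *
go((.5755,.133,.1446,1.2),(.484,-.0513,.135,1.2),(.484,-.0513,.04,1.2),(.484,-.0513,.14,1.2),(.6194,.139,.14,1.2),(.6194,.139,.036,1.2))"
```

```text
turn [-0.01 -0.   -5.75] shift(start axes) [ 0.16  0.05 -0.31] (end axes) [ 0.1   0.14 -0.31]
   pred q [ 0.169  0.382 -0.586  1.637  0.224  1.19  -0.839] clr end [0.218 0.278] min 0.218 True
turn [0. 0. 0.] shift(start axes) [-20.49  -1.85   0.96] (end axes) [-20.49  -1.85   0.96]
   pred q [ 0.5    0.148 -0.522  1.916  0.083  1.099 -0.425] clr end [0.094 0.075] min 0.075 True
turn [0. 0. 0.] shift(start axes) [-0.  -0.   9.5] (end axes) [-0.  -0.   9.5]
   pred q [ 0.468  0.282 -0.504  2.001  0.173  0.9   -0.498] clr end [0.064 0.073] min 0.064 True
turn [0. 0. 0.] shift(start axes) [  0.   0. -10.] (end axes) [  0.   0. -10.]
   pred q [ 0.505  0.143 -0.526  1.91   0.08   1.109 -0.423] clr end [0.096 0.075] min 0.073 True
turn [0. 0. 0.] shift(start axes) [22.64  5.72  0.  ] (end axes) [22.64  5.72  0.  ]
   pred q [ 0.137  0.481 -0.574  1.518  0.27   1.223 -0.848] clr end [0.208 0.307] min 0.104 True
turn [0. 0. 0.] shift(start axes) [-0.  -0.  10.4] (end axes) [-0.  -0.  10.4]
   pred q [ 0.114  0.589 -0.54   1.604  0.337  1.043 -0.894] clr end [0.172 0.305] min 0.172 True
```

Call:
carry_out:
  moves:
    - [0,0,-1,0,0,0,4]
    - [0,0,-1,0,0,0,4]
    - [0,0,-1,0,0,0,4]
    - [0,0,-1,0,0,0,4]
    - [0,0,-1,0,0,0,4]
    - [0,0,-0.8,0,0,0,4]
    - [0,-0.5,0,0,0,0,4]
    - [0,-0.5,0,0,0,0,4]
    - [0,0,0,-2.5,-0.2,0,4]
    - [0,0,0,-2.5,-0.2,0,4]
    - [0,0,0,-2.5,-0.2,0,4]
    - [0,0,0,-2.5,-0.2,0,4]
    - [0,0,0,-2.5,-0.2,0,4]
    - [0,0,0,-2.5,-0.2,0,4]
    - [0,0,0,-2.5,-0.2,0,4]
    - [0,0,0,-2.0,-0.2,0,4]
    - [0,0,0,0,0,0,4]
    - [0,0,0,0,0,0,4]

```text
time: 26.6
ee_pos: [0.4894, -0.0437, 0.1619]
tcp_rot: [-3.14, 0.104, 1.203]
force: [0.0, 0.3, -0.1]
gripper_width: 0.458
```

```bash
python3 -c "
from go import *
a=(-.098,.038)
go((.484,-.0513,.04,1.2)+a,(.484,-.0513,.14,1.2)+a,(.6194,.139,.14,1.2)+a,(.6194,.139,.036,1.2)+a); print(env.sense()['ee_pos'])
s=env.camera('scene');save(s,'s7.png',(190,60,340,260),2.5)"
```

```text
turn [-0.01 -0.01  0.03] shift(start axes) [ 0.37 -0.22 12.22] (end axes) [ 0.38 -0.23 12.22]
   pred q [ 0.378  0.302 -0.481  1.976  0.285  0.963 -0.63 ] clr end [0.092 0.105] min 0.092 True
turn [0. 0. 0.] shift(start axes) [-1.05  0.   -9.94] (end axes) [-1.05  0.   -9.94]
   pred q [ 0.412  0.165 -0.504  1.887  0.19   1.163 -0.538] clr end [0.123 0.097] min 0.097 True
turn [0. 0. 0.] shift(start axes) [22.52  5.72 -2.38] (end axes) [22.52  5.72 -2.38]
   pred q [ 0.061  0.519 -0.547  1.46   0.345  1.321 -0.908] clr end [0.221 0.329] min 0.126 True
turn [0. 0. 0.] shift(start axes) [ 1.09 -0.   10.34] (end axes) [ 1.09 -0.   10.34]
   pred q [ 0.043  0.624 -0.517  1.546  0.406  1.147 -0.96 ] clr end [0.187 0.337] min 0.187 True
[ 0.489 -0.044  0.162]
```

View pics/s7.png

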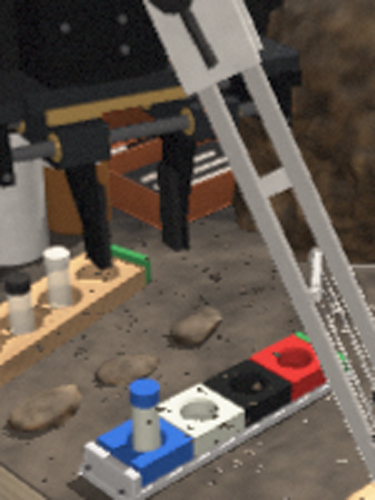

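The crop shows the jaws above and left of the blue vial (145,400), the lamp strut clear, and the fingers with room on both sides. I correct sideways, go straight down and grip.

Call:
carry_out:
  moves:
    - [0,0,0,-0.9,-0.2,0,4]
    - [0,0,0,0.2,0,2,4]
    - [0,0,0,0.2,0,2,4]
    - [0,0,0,0.2,0,2,4]
    - [0,0,0,0.2,0,2,4]
    - [0,0,0,0.2,0,2,4]
    - [0,0,0,0.2,0,1.5,4]
    - [0,0,0,0.1,0,0.6,4]
    - [0,0,0,0,0,0,4]
    - [0,0,0,0,0,0,4]

```text
time: 27.48
ee_pos: [0.4854, -0.0495, 0.0424]
tcp_rot: [-3.141, 0.103, 1.206]
force: [-0.3, 0.7, -0.2]
gripper_width: 0.46
```

Call:
carry_out:
  moves:
    - [0,0,0,0,0,0,0.5]
    - [0,0,0,0,0,0,0.5]
    - [0,0,0,0,0,0,0.5]
    - [0,0,0,0,0,0,0.5]
    - [0,0,0,0,0,0,0.5]
    - [0,0,0,0,0,0,0.5]
    - [0,0,0,0,0,0,0.5]
  newtons: 12

```text
time: 28.07
ee_pos: [0.4856, -0.05, 0.0425]
tcp_rot: [3.141, 0.103, 1.205]
force: [-0.3, -0.4, 4.1]
gripper_width: 0.204
```

Call:
carry_out:
  moves:
    - [0,0,0,-0.2,0,-2,0.5]
    - [0,0,0,-0.2,0,-2,0.5]
    - [0,0,0,-0.2,0,-2,0.5]
    - [0,0,0,-0.2,0,-2,0.5]
    - [0,0,0,-0.2,0,-2,0.5]
    - [0,0,0,2.2,0.6,-0.2,0.5]
    - [0,0,0,2.2,0.6,-0.2,0.5]
    - [0,0,0,2.2,0.6,-0.2,0.5]
    - [0,0,0,2.2,0.6,-0.2,0.5]
    - [0,0,0,2.2,0.6,-0.2,0.5]
    - [0,0,0,2.2,0.6,-0.2,0.5]
    - [0,0,0,2.2,0.6,-0.2,0.5]
    - [0,0,0,2.2,0.6,-0.3,0.5]
    - [0,0,0,2.2,0.5,-0.3,0.5]
    - [0,0,0,2.2,0.4,-0.2,0.5]
    - [0,0,0,0,0,0,0.5]
    - [0,0,0,0,0,0,0.5]
    - [0,0,0,0,0,0,0.5]

```text
time: 29.57
ee_pos: [0.6174, 0.1359, 0.1414]
tcp_rot: [-3.141, 0.104, 1.205]
force: [-0.6, -0.4, -1.3]
gripper_width: 0.2
```

```bash
python3 -c "
from go import *
go((.6194,.139,.037,1.2,-.098,.038)); print(env.sense()['ee_pos'])
s=env.camera('scene');save(s,'s8.png',(150,80,300,230),2.6)"
```

```text
turn [-0.   -0.01  0.05] shift(start axes) [ 1.44  0.08 10.35] (end axes) [ 1.45  0.07 10.35]
   pred q [ 0.042  0.622 -0.516  1.545  0.405  1.148 -0.96 ] clr end [0.187 0.337] min 0.187 True
[0.617 0.136 0.141]
```

View pics/s8.png

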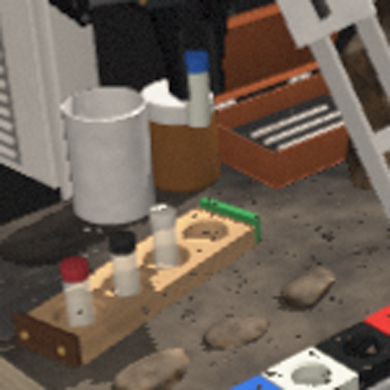

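The crop shows the blue vial upright in the jaws at (198,90), straight above the free hole at (205,230), with the other three standing and the cups clear. Lowering.

Call:
carry_out:
  moves:
    - [0,0,0,0.4,0.1,0,0.5]
    - [0,0,0,0.2,0,2,0.5]
    - [0,0,0,0.2,0,2,0.5]
    - [0,0,0,0.2,0,2,0.5]
    - [0,0,0,0.2,0,1.5,0.5]
    - [0,0,0,0.2,0,1.5,0.5]
    - [0,0,0,0.1,0,0.8,0.5]
    - [0,0,0,0,0,0.4,0.5]
    - [0,0,0,0,0,0,0.5]
    - [0,0,0,0,0,0,0.5]

```text
time: 30.45
ee_pos: [0.6207, 0.1404, 0.0396]
tcp_rot: [3.141, 0.103, 1.205]
force: [0.3, 0.2, 0.3]
gripper_width: 0.204
```

Lower 2 mm more, release, and rise straight up.

Call:
carry_out:
  moves:
    - [0,0,0,0,0,0.2,0.5]
    - [0,0,0,0,0,0,0.5]
    - [0,0,0,0,0,0,2.8]
    - [0,0,0,0,0,0,2.8]
    - [0,0,0,0,0,0,2.8]
    - [0,0,0,0,0,0,2.8]
    - [0,0,0,0,0,0,2.8]
    - [0,0,0,-0.2,0,-2,2.8]
    - [0,0,0,-0.2,0,-2,2.8]
    - [0,0,0,-0.2,0,-2,2.8]
    - [0,0,0,-0.2,0,-2,2.8]
    - [0,0,0,-0.2,0,-2,2.8]
    - [0,0,0,-0.2,0,-2,2.8]
    - [0,0,0,0,0,-2,2.8]
    - [0,0,0,0,0,0,2.8]

```text
time: 31.7
ee_pos: [0.6227, 0.1436, 0.1819]
tcp_rot: [3.137, 0.099, 1.205]
force: [-0.5, 0.4, 0.7]
gripper_width: 0.324
```

```bash
python3 -c "
from h import *
s=env.camera('scene'); P=cloud(s).reshape(-1,3); C=s['pixels'].reshape(-1,3)
for n,x,y in(('red',.4835,.12),('black',.529,.126),('white',.5743,.1325),('blue',.6194,.139)):
    m=(np.hypot(P[:,0]-x,P[:,1]-y)<.017)&(P[:,2]>.025)&(P[:,2]<.08); k=P[m]; print(n,'ztop',np.percentile(k[:,2],95).round(4), 'cap',k[k[:,2]>.05].mean(0).round(4),'low',k[k[:,2]<.035].mean(0).round(4),C[m][k[:,2]>.05].mean(0).round())
save(s,'s9.png',(130,80,350,290),2.2)"
```

```text
red ztop 0.0563 cap [0.4827 0.1179 0.0546] low [0.4807 0.1153 0.03  ] [121.  41.  43.]
black ztop 0.0563 cap [0.5286 0.1222 0.0544] low [0.5264 0.1194 0.0298] [42. 39. 37.]
white ztop 0.0563 cap [0.5724 0.129  0.0549] low [0.5702 0.1263 0.0298] [213. 206. 194.]
blue ztop 0.0571 cap [0.6179 0.136  0.0551] low [0.6159 0.133  0.03  ] [ 52.  96. 175.]
```

View pics/s9.png

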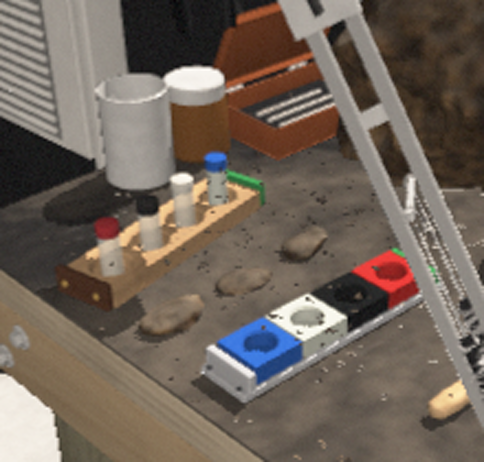

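The crop shows all four vials upright in the rack: red (107,245), black (150,220), white (182,198) and blue (217,180) next to the green plate. The sockets are empty and the gripper is clear above, so I hand in.

```bash
python3 -c "
from cell import env
print(env.close_job())"
```

```text
the job is handed in; nothing more can be done
None
```

All four vials are now in the bench rack in reverse order, upright and released. Red was nearest the rail's green end, so it went to the hole farthest from the rack's green end. Black, white and blue follow, with blue next to the green plate. I handed in at about 32 s of the 99 s; no verdict is reported.

**Last checks:**
- **Seating:** the depth image gave cap tops at 56–57 mm, against 58 mm expected. The scene camera reads about 1.5 mm low, so this fits vials standing on the hole floors.
- **Upright:** cap and lower body of each vial line up vertically, and the final picture shows all four standing and the sockets empty.
- **Robot:** the gripper was about 18 cm above the bench and touching nothing.
- **Forces:** wrist force readings taken after each move stayed under about 6 N.

**Where things disagreed or went less than perfectly:**
- The two cameras differed by 2–5 mm in x and y and about 2 mm in height. I used their average, which the clearances allowed.
- Black and blue were let go a few millimetres above the hole floor and dropped in, still standing upright.
- At my first stop above the red vial, going straight down would have brought the forearm too close to the desk lamp. I moved the elbow clear first and saw no contact with the lamp.

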